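Make up a pair of stacked heels from the drying pegs

ROBOT

A 7-joint arm with a two-finger parallel gripper is mounted at the origin on the work surface. World frame = base frame: x ahead of the robot, y to its left, z up, the work surface at z = 0. Lengths are in m, angles in rad, forces in N, time in s.
With the tool pointing down it reaches from about 0.425 to 0.875 m from the base axis. Payload 4.7 kg.
Tool frame: the origin (TCP) lies midway between the tips of the shut fingers; the grasp point (between the pads) lies 19 mm behind it; z points along the fingers, y is the direction in which the jaws open and shut (so a half turn about z gives the same grasp; the last joint's range is limited). The gripper opens to 87 mm and grips with 3 to 60 N. Pads are 19 mm wide; open, the fingers measure 117 mm over their backs; the gripper's body (75 mm by 190 mm) begins 51 mm behind the grasp point.
Start: joints at [1.145, 0.321, -0.07, 1.45, 0.023, 1.371, -0.057], TCP at [0.277, -0.588, 0.223] pointing down, gripper open.
Joint ranges: [-2.86, 2.86], [-0.3, 2.09], [-1.38, 1.24], [0.06, 2.45], [-1.56, 4.7], [0.09, 2.05], [-2.69, 2.69]. Speed limits (rad/s): [2.57, 2.57, 3.14, 3.14, 3.14, 3.14, 3.14].

INTERFACE

Orientations are given as a rotation vector (axis times angle).
In Python, from bench import ctrl, optics gives the robot as it stands. The module is installed in compiled form; this text tells all that it offers.
- The arm moves only by the tool step_arm, never from a script. Its argument "deltas" is a list of rows, each a list of 7 numbers: the turn, a rotation vector about the tool's x, y, z in degrees, then the shift along the tool's x, y, z in mm, then the finger opening in mm, from 0 to 87. A call has exactly 8 rows; each row is the pose to reach, as a shift and turn from the pose commanded when the call began, along the tool's axes at that moment; what a row does not reach only later rows make up. A row lasts 1/8 s, in which the tool goes at most 62.5 mm and 10.7 degrees, less where a joint would pass 70% of its speed; a pose out of reach is approached as far as the arm can. A call with a gripper value outside its range is refused whole. The fingers move at their own pace and stop on an object; "newtons" is the grip in N (left out, the last holds). Time passes only in rows, so rows that repeat a pose let the fingers close, or fill a call up. It gives the time, the measured TCP pose, the force and the opening at its end, in the units of the state.
- ctrl.get_state(): the state, without advancing time (a new reading comes with each control period).
- optics.get_image(name): name is "side" or "top"; returns the picture (400x640x3 uint8, red, green, blue); there is no depth.
- optics.get_calibration(name): a dict with "K" (3x3 intrinsics, pixels), "R" (3x3) and "t" (3): a world point X has camera coordinates R X + t. Camera axes: x right, y down, z forward; pixel columns grow to the right and rows downward; lengths in m; the calibration is good to about 2 mm. A picture is of the moment at which its call begins. get_calibration takes no time and is no camera call.
- ctrl.close_job(): hands the job in, once; it reports no verdict.
The state is a dict: "time": time; "joint_positions": joint angles; "qd": joint speeds; "joint_torque": joint torques, N m; "position": TCP position; "tool_rot": TCP orientation; "ft_force": force on the tool from outside, world axes, zero at the start; "torque": the same for the moment, N m; "grip_width": opening from 0.0 (shut) to 1.0 (fully open).
Only numpy, scipy, OpenCV 4.12 (cv2) and the standard library are available. Lean on these libraries where they do the work, as an engineer would, in place of code of your own. Each camera call takes 0.05 s, during which the arm holds its last target.

TASK

Make up the two stacked heels in their aluminium forms, each with pieces of its own size: lift the cemented leather pieces up and off the slanted drying pegs and lay them squarely between the stop and pins of the form, first the thick heel block, then whatever lifts of that size there are, and last the black rubber top piece that lies on the bench. Every piece there must end flat and fully down on the one beneath it with its straight edge to the stop, and everything else on the bench is to be left alone.

Things in the scene. Friction and masses are not known exactly. Their poses are not given: they have to be found in the camera images.
- block_large: large heel block, 16 mm thick, brown leather; D-shaped, 64 long (x) x 60 wide (y) mm. Origin: middle of underside (on washer or bench); z through it. +x: straight breast edge; -x: back, corners rounded to 15 mm; sides parallel. 15 mm hole at x = +7 mm. Faces alike, either may end upward. It hangs by its hole on a drying peg, straight edge uppermost.
- lift_large_1: large heel lift, 10 mm thick, brown leather; D-shaped, 64 long (x) x 60 wide (y) mm. Origin: middle of underside (on washer or bench); z through it. +x: straight breast edge; -x: back, corners rounded to 15 mm; sides parallel. 15 mm hole at x = +7 mm. Faces alike, either may end upward. It hangs by its hole on a drying peg, straight edge uppermost; may be absent.
- lift_small_1: small heel lift, 10 mm thick, brown leather; D-shaped, 52 long (x) x 48 wide (y) mm. Origin: middle of underside (on washer or bench); z through it. +x: straight breast edge; -x: back, corners rounded to 12 mm; sides parallel. 15 mm hole at x = +7 mm. Faces alike, either may end upward. It hangs by its hole on a drying peg, straight edge uppermost; may be absent.
- block_small: small heel block, 16 mm thick, brown leather; D-shaped, 52 long (x) x 48 wide (y) mm. Origin: middle of underside (on washer or bench); z through it. +x: straight breast edge; -x: back, corners rounded to 12 mm; sides parallel. 15 mm hole at x = +7 mm. Faces alike, either may end upward. It hangs by its hole on a drying peg, straight edge uppermost.
- lift_small_2: small heel lift, 10 mm thick, brown leather; D-shaped, 52 long (x) x 48 wide (y) mm. Origin: middle of underside (on washer or bench); z through it. +x: straight breast edge; -x: back, corners rounded to 12 mm; sides parallel. 15 mm hole at x = +7 mm. Faces alike, either may end upward. It hangs by its hole on a drying peg, straight edge uppermost; may be absent.
- lift_large_2: large heel lift, 10 mm thick, brown leather; D-shaped, 64 long (x) x 60 wide (y) mm. Origin: middle of underside (on washer or bench); z through it. +x: straight breast edge; -x: back, corners rounded to 15 mm; sides parallel. 15 mm hole at x = +7 mm. Faces alike, either may end upward. It hangs by its hole on a drying peg, straight edge uppermost; may be absent.
- top_large: large heel top piece, 6 mm thick, black rubber; D-shaped, 64 long (x) x 60 wide (y) mm. Origin: middle of underside (on washer or bench); z through it. +x: straight breast edge; -x: back, corners rounded to 15 mm; sides parallel. 15 mm hole at x = +7 mm. Faces alike, either may end upward. It lies flat on the bench.
- top_small: small heel top piece, 6 mm thick, black rubber; D-shaped, 52 long (x) x 48 wide (y) mm. Origin: middle of underside (on washer or bench); z through it. +x: straight breast edge; -x: back, corners rounded to 12 mm; sides parallel. 15 mm hole at x = +7 mm. Faces alike, either may end upward. It lies flat on the bench.
- form_large: heel form for large pieces, fixed: aluminium plate 94 x 96 x 8 mm; upright breast stop across its +x end, joined by side cheeks (beside the last 11 mm of a piece) and two 8 mm pins at -x that meet the rounded corners; all 36 mm above the plate plus a 10 mm flared lead-in. Open sides between for fingers. 2.5 mm play all round. Origin under the plate's centre; z up.
- form_large_seat (a point): middle of the seat in the large form, on top of its plate, 8 mm above the bench: where the underside's middle of a seated large block belongs. Axes as the form: +x to the breast stop (a piece goes in only with its +x edge towards it), z up.
- form_small: heel form for small pieces, fixed: aluminium plate 82 x 84 x 8 mm; upright breast stop across its +x end, joined by side cheeks (beside the last 11 mm of a piece) and two 8 mm pins at -x that meet the rounded corners; all 36 mm above the plate plus a 10 mm flared lead-in. Open sides between for fingers. 2.5 mm play all round. Origin under the plate's centre; z up.
- form_small_seat (a point): middle of the seat in the small form, on top of its plate, 8 mm above the bench: where the underside's middle of a seated small block belongs. Axes as the form: +x to the breast stop (a piece goes in only with its +x edge towards it), z up.
- stand: drying stand, fixed: wooden feet (170 x 22 x 16 mm, at y = +-140 mm) with uprights; two 10 mm steel rails along y: lower at x = -45, z = 125 mm, upper at x = +45, z = 215 mm. On each, pegs at y = -100, 0, +100 mm. Origin on the bench below the middle; x to its back, z up; its front (-x) faces the robot.
- peg_example (a point): the middle lower peg of the stand, where its washer's upper face is. All six pegs are alike: 7 mm thick, leaning 35 degrees from upright towards the stand's front (-x), 60 mm long from the rail's axis; 24 mm stop washer, upper face 34 mm from the axis. A hung piece rests underside on washer, square to the peg, its hole's top edge on the peg. Axes as the stand.
- hammer: shoemaker's hammer, about 250 mm; it lies flat on the bench. Not part of the job: leave it alone.
- awl: awl with a handle, about 150 mm; it lies flat on the bench. Not part of the job: leave it alone.
- dye_bottle: small amber dye jar, 42 mm across, 75 mm high; origin on its underside. Not part of the job: leave it alone.
- glue_bottle: black glue bottle with a blue cap, 60 mm across, 130 mm high; origin on its underside. Not part of the job: leave it alone.
- tape_roll: roll of paper tape lying flat, 96 mm across, 25 mm high; origin on its underside. Not part of the job: leave it alone.
- cup: white cup, 72 mm across, 90 mm high; origin on its underside. Not part of the job: leave it alone.

How it is judged:
By the outcome, as a careful person would: the job done as asked, in the order asked, and still so for the second after the job is handed in, with the robot touching nothing.
Of lift_large_1, lift_large_2, lift_small_1, lift_small_2 only 2 to 4 are there at a start; the rules pass over those that are not, and their reading is None.
At some moment in a run one of top_large, top_small may be knocked a few centimetres aside while the robot is not near it.
It also fails if it takes over 210 s, if anything falls off the work surface, if the arm or the gripper's body presses on something with over 40 N, if the wrist force passes 120 N, or if a joint passes its speed limit or range.

## Working session

There is one attempt and no reset: what is moved stays moved. The work goes in short steps, Python scripts to look and compute and a tool call to move; the robot and the scene stay as the last step left them, time stands still between calls to the robot, and variables do not carry over. Pictures are saved under pics/ and viewed, and the job is handed in when it is done.

Besides the shell and the picture viewer there is one more tool, called after "Request:" as a command line: name --pt "numbers of a row" for each row, then --argument value for the rest. step_arm: Moves the arm, as the interface text tells. Its arguments: {"type":"object","properties":{"deltas":{"type":"array"},"newtons":{"type":"number"}},"required":["deltas"]}

```bash
mkdir -p pics; ls
python3 - <<'E'
from bench import ctrl, optics
import cv2, numpy as np
np.set_printoptions(precision=4,suppress=True)
print(ctrl.get_state())
for n in ("side","top"):
    im=optics.get_image(n); cv2.imwrite(f"pics/{n}0.png",im[:,:,::-1])
    c=optics.get_calibration(n); print(n,c)
    R=np.array(c['R']);print(-R.T@np.array(c['t']))
E
```

```text
pics
{'time': 0.0, 'joint_positions': array([ 1.1451,  0.3218, -0.0701,  1.4517,  0.0226,  1.3708, -0.0569]), 'qd': array([ 0.0003, -0.    , -0.0003,  0.0002, -0.0001,  0.0013, -0.0003]), 'joint_torque': array([ -0.0002, -49.1286,  -0.4038, -31.2528,  -0.0638,   0.0436,
         0.0002]), 'position': array([ 0.2764, -0.5877,  0.2215]), 'tool_rot': array([-3.0642, -0.6849,  0.0008]), 'ft_force': array([0.8188, 0.1652, 0.1839]), 'torque': array([-0.0312,  0.0153, -0.0147]), 'grip_width': 1.0014651983444265}
side {'K': array([[441.9351,   0.    , 314.2512],
       [  0.    , 441.9351, 198.2268],
       [  0.    ,   0.    ,   1.    ]]), 'R': array([[-0.9879, -0.1544, -0.0128],
       [-0.0736,  0.5402, -0.8383],
       [ 0.1364, -0.8273, -0.545 ]]), 't': array([0.5408, 0.1585, 1.0826])}
[0.3983 0.8934 0.7299]
top {'K': array([[453.36  ,   0.    , 328.2745],
       [  0.    , 453.36  , 201.9464],
       [  0.    ,   0.    ,   1.    ]]), 'R': array([[-0.0165, -0.9998, -0.0069],
       [-0.9901,  0.0173, -0.1392],
       [ 0.1393,  0.0046, -0.9902]]), 't': array([0.0111, 0.5859, 1.4918])}
[ 0.3724 -0.0059  1.5589]
```

View pics/side0.png

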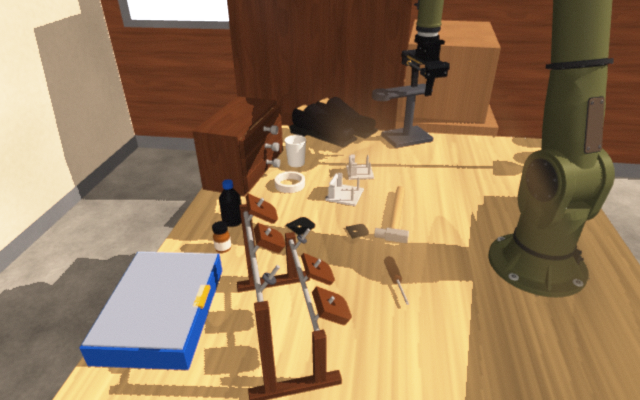

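View pics/top0.png

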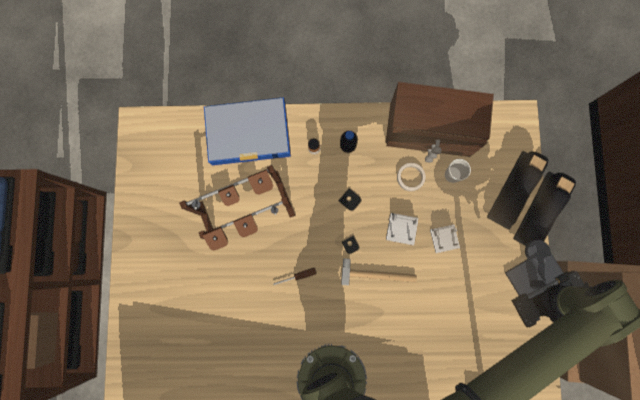

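```bash
cat > h.py <<'E'
from bench import ctrl, optics
import cv2, numpy as np
from scipy.spatial.transform import Rotation as Rn
np.set_printoptions(precision=4,suppress=True)
C={n:optics.get_calibration(n) for n in("side","top")}
def cen(n): return -C[n]['R'].T@C[n]['t']
def ray(n,u,v):
    d=C[n]['R'].T@np.linalg.inv(C[n]['K'])@np.array([u,v,1.]); return cen(n),d/np.linalg.norm(d)
def onz(n,u,v,z):
    c,d=ray(n,u,v); return c+d*(z-c[2])/d[2]
def two(ps,pt):
    c1,d1=ray("side",*ps);c2,d2=ray("top",*pt)
    A=np.stack([d1,-d2],1);s=np.linalg.lstsq(A,c2-c1,rcond=None)[0]
    a,b=c1+d1*s[0],c2+d2*s[1];return (a+b)/2,np.linalg.norm(a-b)
def proj(n,X):
    X=np.atleast_2d(X);p=(X@C[n]['R'].T+C[n]['t'])@C[n]['K'].T;return p[:,:2]/p[:,2:]
def crop(n,u0,v0,u1,v1,k,fn,im=None):
    if im is None: im=optics.get_image(n)
    cv2.imwrite("pics/"+fn,cv2.resize(im[v0:v1,u0:u1,::-1],None,fx=k,fy=k,interpolation=cv2.INTER_CUBIC))
E
python3 - <<'E'
from h import *
a=optics.get_image("side");b=optics.get_image("top")
np.save("s0.npy",a);np.save("t0.npy",b)
crop("side",230,180,370,330,5.3,"s1a.png",a) if 0 else crop("side",230,185,360,335,4,"s1a.png",a)
crop("top",180,160,310,260,6,"t1a.png",b)
crop("side",280,140,420,250,5,"s1b.png",a)
crop("top",335,180,465,260,6,"t1b.png",b)
E
```

```text
(no output)
```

View pics/s1a.png

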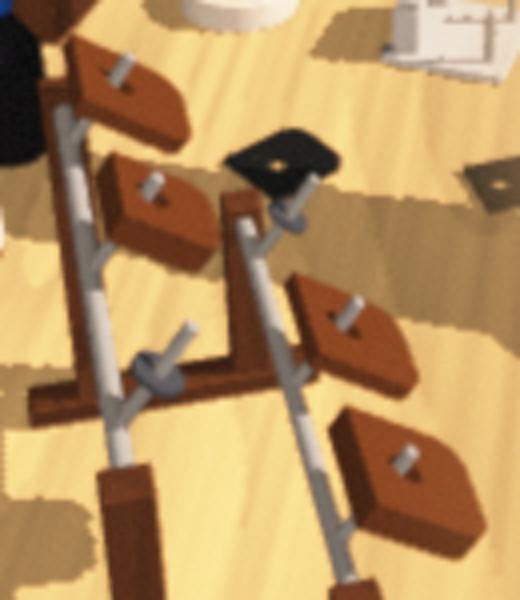

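View pics/t1a.png

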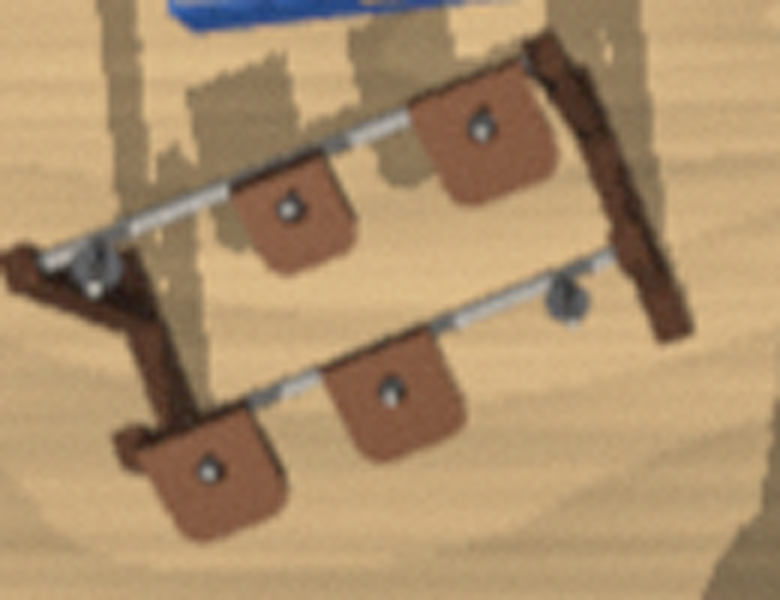

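View pics/s1b.png

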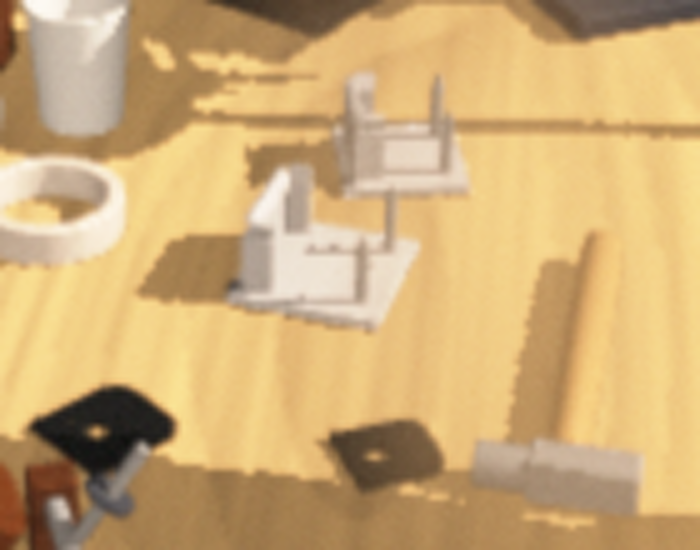

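View pics/t1b.png

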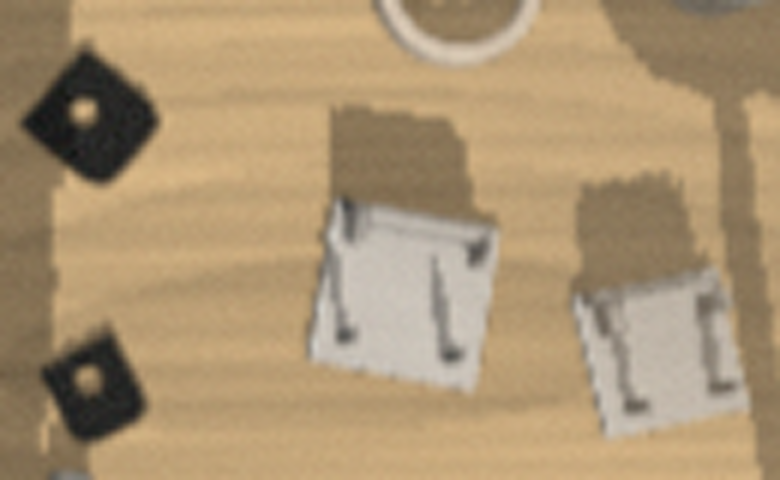

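```bash
cat > m1.py <<'E'
from h import *
from scipy.optimize import least_squares
S=np.array([[411,452],[357,303],[315,180],[193,327],[156,180],[126,62]])/4+[230,185]-.375
T=np.array([[207,471],[390,395],[573,318],[95,290],[293,212],[482,132]])/6+[180,160]-.42
s,c=np.sin(np.radians(35)),np.cos(np.radians(35))
P=[]
for zi,(x0,z0) in enumerate([(-45,125),(45,215)]):
    for y in(100,0,-100): P.append([x0-60*s,y,z0+60*c])
P=np.array(P)/1000
X=[]
for a,b in zip(S,T):
    x,e=two(a,b);X.append(x);print(x,"gap mm",e*1e3)
X=np.array(X)
def f(p):
    R=Rn.from_euler('z',p[2]).as_matrix();return ((P@R.T+[p[0],p[1],0])-X)[:,:2].ravel()
r=least_squares(f,[.55,.2,0.3]);print(r.x,np.degrees(r.x[2]),r.fun.reshape(-1,2)*1e3, "z err",(P-X)[:,2]*1e3)
E
python3 m1.py
```

```text
[0.4603 0.3518 0.1716] gap mm 3.475046998770594
[0.4976 0.2588 0.171 ] gap mm 3.6105864998568586
[0.5347 0.1649 0.1704] gap mm 5.6808792170075675
[0.5431 0.3843 0.2612] gap mm 2.386827918067783
[0.5807 0.29   0.2589] gap mm 0.7794272856358748
[0.6184 0.1985 0.2584] gap mm 1.055839330164229
[0.5711 0.2875 0.3794] 21.739208676512465 [[-0.0219 -0.9008]
 [-0.2539 -0.7222]
 [-0.3255  0.2479]
 [ 0.7626 -0.0304]
 [ 0.2536  1.4327]
 [-0.415  -0.0272]] z err [2.5547 3.1175 3.7348 2.9677 5.2664 5.7025]
```

Run:
```python
from h import *
a=np.load("s0.npy");b=np.load("t0.npy")
crop("top",382,208,422,250,14,"t2a.png",b)
crop("top",425,215,465,257,14,"t2b.png",b)
crop("side",322,165,372,210,12,"s2a.png",a)
crop("side",340,150,380,185,14,"s2b.png",a)
crop("top",335,185,365,255,8,"t2c.png",b)
```

```text
(no output)
```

View pics/t2a.png

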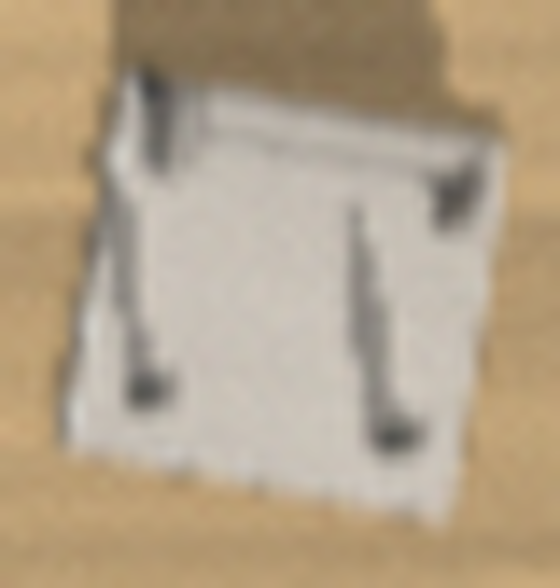

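View pics/t2b.png

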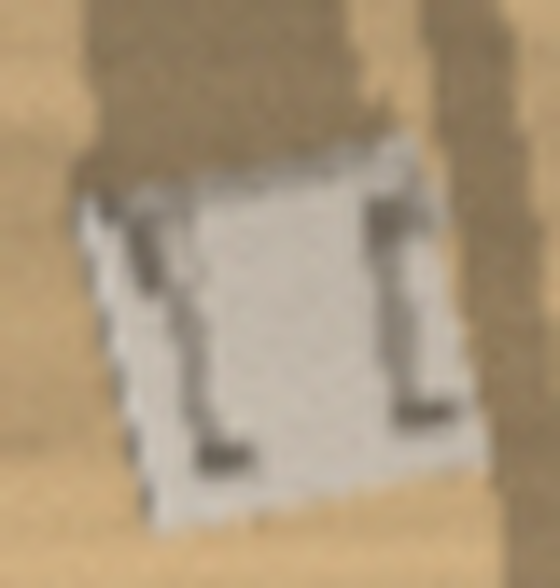

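View pics/s2a.png

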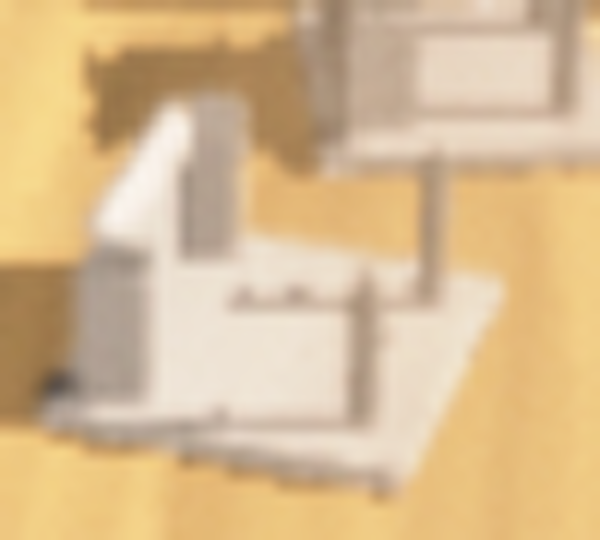

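View pics/s2b.png

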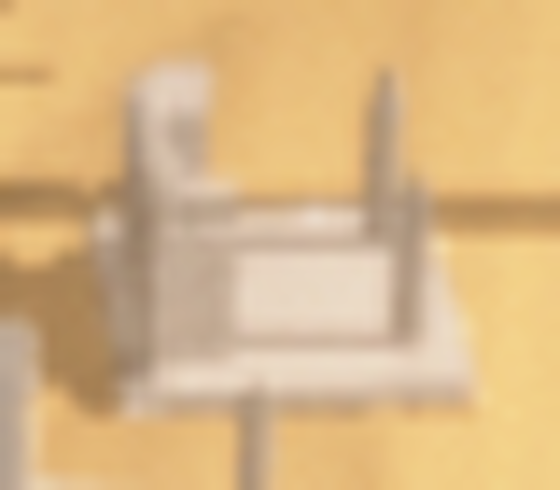

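View pics/t2c.png

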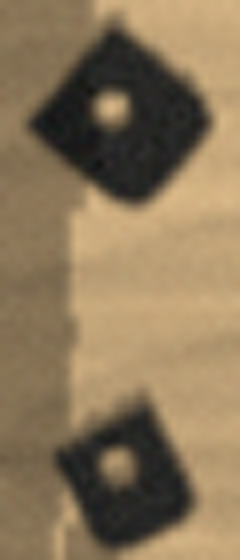

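```bash
cat > m2.py <<'E'
from h import *
def s(o,k,*p): return (np.array(p,float)+.5)/k+o-.5
tl=lambda *p:s([382,208],14,*p); ts=lambda *p:s([425,215],14,*p)
sl=lambda *p:s([322,165],12,*p); ss=lambda *p:s([340,150],14,*p)
for nm,a,b in [("L corner +y",sl(405,472),tl(65,450)),("L corner -y",sl(503,288),tl(445,518)),
 ("L pin+ base",sl(362,420),tl(138,388)),("L pin- base",sl(430,298),tl(383,435)),
 ("L pin+ top",sl(365,268),tl(172,390)),("L pin- top",sl(435,152),tl(415,437)),
 ("S corner +y",ss(470,392),ts(155,532)),("S corner -y",ss(435,240),ts(490,465)),
 ("S pin+ base",ss(405,338),ts(205,460)),("S pin- base",ss(380,238),ts(405,412)),
 ("S pin+ top",ss(412,180),ts(245,455)),("S pin- top",ss(388,68),ts(455,408))]:
    x,e=two(a,b); print(nm,x,"gap",round(e*1e3,1)," top@.008",onz("top",*b,.008)[:2],"side@.008",onz("side",*a,.008)[:2])
E
python3 m2.py
```

```text
L corner +y [ 0.4563 -0.1946  0.004 ] gap 2.2  top@.008 [ 0.4572 -0.1941] side@.008 [ 0.4549 -0.1884]
L corner -y [ 0.4381 -0.2869  0.002 ] gap 2.6  top@.008 [ 0.4392 -0.2858] side@.008 [ 0.4365 -0.2771]
L pin+ base [ 0.4697 -0.2126  0.0065] gap 4.7  top@.008 [ 0.472  -0.2124] side@.008 [ 0.4672 -0.2102]
L pin- base [ 0.4572 -0.2718  0.0068] gap 4.8  top@.008 [ 0.4596 -0.2716] side@.008 [ 0.4548 -0.2697]
L pin+ top [ 0.4685 -0.2149  0.0493] gap 0.5  top@.008 [ 0.4714 -0.2207] side@.008 [ 0.4725 -0.2821]
L pin- top [ 0.456  -0.272   0.0501] gap 1.2  top@.008 [ 0.4589 -0.2794] side@.008 [ 0.4589 -0.3441]
S corner +y [ 0.4106 -0.3621  0.0001] gap 0.9  top@.008 [ 0.4108 -0.3603] side@.008 [ 0.41   -0.3485]
S corner -y [ 0.424  -0.4464 -0.0066] gap 4.2  top@.008 [ 0.4256 -0.4423] side@.008 [ 0.4214 -0.4196]
S pin+ base [ 0.4271 -0.3735  0.0069] gap 1.9  top@.008 [ 0.428  -0.3732] side@.008 [ 0.4261 -0.3715]
S pin- base [ 0.4368 -0.4229  0.0058] gap 4.2  top@.008 [ 0.4388 -0.4224] side@.008 [ 0.4345 -0.4189]
S pin+ top [ 0.4272 -0.3731  0.0489] gap 0.8  top@.008 [ 0.4291 -0.383 ] side@.008 [ 0.4285 -0.4491]
S pin- top [ 0.4364 -0.4224  0.0519] gap 2.6  top@.008 [ 0.4396 -0.4346] side@.008 [ 0.4375 -0.5075]
```

```bash
cat >> h.py <<'E'
def Rz(deg): return Rn.from_euler('z',deg,degrees=True).as_matrix()
STX=np.array([0.5711,0.2875]);STYAW=21.74
s35,c35=np.sin(np.radians(35)),np.cos(np.radians(35))
RPEG=np.array([[c35,0,s35],[0,-1,0],[s35,0,-c35]]).T   # cols x,y,z tool in stand
DOWN=np.diag([1.,-1,-1])
def stand(p): return Rz(STYAW)@np.array(p)+np.r_[STX,0]
def peg(lvl,y,up=0.,dx=-.011):
    """tool pose: tip 'up' above washer face along peg, dx in-plane from peg axis"""
    base=np.array([-.045,y,.125] if lvl==0 else [.045,y,.215])
    ax=np.array([-s35,0,c35]); xx=np.array([c35,0,s35])
    return stand(base+ax*(.034+up)+xx*dx), Rz(STYAW)@RPEG
def form(seat,yaw,z): return np.r_[seat,z], Rz(yaw)@DOWN
def plan(p,R,msg=""):
    st=ctrl.get_state(); R0=Rn.from_rotvec(st['tool_rot']).as_matrix(); p0=st['position']
    rv=np.degrees(Rn.from_matrix(R0.T@R).as_rotvec()); d=R0.T@(np.array(p)-p0)*1e3
    print(msg,"turn",np.round(rv,2),"shift",np.round(d,1),"|rows>=",round(max(np.linalg.norm(rv)/10.7,np.linalg.norm(d)/62.5),1),"target",np.round(p,4))
def st():
    s=ctrl.get_state();print("t",s['time'],"p",s['position'],"F",s['ft_force'],"g",s['grip_width']*87,"q",s['joint_positions'])
E
python3 - <<'E'
from h import *
import m1
for (a,b),P in zip(zip(m1.S,m1.T),m1.P):
    print("tip top",onz("top",*b,P[2])[:2],"side",onz("side",*a,P[2])[:2],"fit",stand(P)[:2])
p,R=peg(0,.1,.08); plan(p,R,"pregrasp")
plan([.48,0,.38],Rz(21.74)@RPEG,"via")
st()
E
```

```text
[0.4603 0.3518 0.1716] gap mm 3.475046998770594
[0.4976 0.2588 0.171 ] gap mm 3.6105864998568586
[0.5347 0.1649 0.1704] gap mm 5.6808792170075675
[0.5431 0.3843 0.2612] gap mm 2.386827918067783
[0.5807 0.29   0.2589] gap mm 0.7794272856358748
[0.6184 0.1985 0.2584] gap mm 1.055839330164229
[0.5711 0.2875 0.3794] 21.739208676512465 [[-0.0219 -0.9008]
 [-0.2539 -0.7222]
 [-0.3255  0.2479]
 [ 0.7626 -0.0304]
 [ 0.2536  1.4327]
 [-0.415  -0.0272]] z err [2.5547 3.1175 3.7348 2.9677 5.2664 5.7025]
tip top [0.4619 0.3513] side [0.4583 0.3544] fit [0.4603 0.351 ]
tip top [0.4991 0.2583] side [0.4952 0.2624] fit [0.4973 0.2581]
tip top [0.5371 0.1647] side [0.5309 0.17  ] fit [0.5344 0.1652]
tip top [0.5439 0.3836] side [0.541  0.3876] fit [0.5439 0.3843]
tip top [0.5802 0.2888] side [0.5782 0.2967] fit [0.5809 0.2914]
tip top [0.6178 0.1977] side [0.6152 0.207 ] fit [0.618  0.1985]
pregrasp turn [-1.12 35.    3.33] shift [ 526.1 -773.6   10.7] |rows>= 15.0 target [0.4232 0.3362 0.2121]
via turn [-1.12 35.    3.33] shift [ 434.4 -445.5 -157.6] |rows>= 10.3 target [0.48 0.   0.38]
t 0.2 p [ 0.2766 -0.5879  0.2219] F [ 0.1157 -0.2486  0.3341] g 86.7907904928554 q [ 1.1451  0.3215 -0.0701  1.4512  0.0226  1.3708 -0.0569]
```

Request:
step_arm --pt "-0.1 4 0.4 54 -55 -20 80" --pt "-0.3 8 0.8 108 -110 -40 80" --pt "-0.4 12 1.2 162 -165 -60 80" --pt "-0.5 16 1.6 210 -215 -80 80" --pt "-0.7 20 2 258 -263 -95 80" --pt "-0.9 25 2.5 305 -312 -112 80" --pt "-1 30 3 350 -358 -128 80" --pt "-1.1 35 3.3 390 -400 -142 80" --newtons 40

```text
time: 1.2
position: [0.4427, -0.1768, 0.3228]
tool_rot: [-2.835, -0.543, -0.813]
ft_force: [-0.6, -0.7, -0.2]
grip_width: 0.919
```

Run:
```python
from h import *
st()
plan(*peg(0,.1,.08),"pre")
```

```text
t 1.2 p [ 0.4427 -0.1768  0.3228] F [-0.5594 -0.7084 -0.169 ] g 79.92318095342632 q [ 0.6687 -0.3013  0.0332  1.9933 -0.5329  1.243  -0.3686]
pre turn [-2.05  2.6  -0.7 ] shift [  80.3 -477.7  202.8] |rows>= 8.4 target [0.4232 0.3362 0.2121]
```

Run:
```python
from h import *
R=Rz(STYAW)@RPEG
plan([.56,-.05,.33],R,"w1");plan([.54,.15,.33],R,"w2");plan(peg(0,.1,.13)[0],R,"w3")
```

```text
w1 turn [-2.05  2.6  -0.7 ] shift [134.7 -73.1  80.1] |rows>= 2.8 target [ 0.56 -0.05  0.33]
w2 turn [-2.05  2.6  -0.7 ] shift [ 179.4 -265.6  116.8] |rows>= 5.5 target [0.54 0.15 0.33]
w3 turn [-2.05  2.6  -0.7 ] shift [  78.  -479.5  152.9] |rows>= 8.1 target [0.3965 0.3255 0.253 ]
```

Request:
step_arm --pt "-1 1 0 50 -25 30 80" --pt "-2 2 -0.7 95 -50 58 80" --pt "-2 2.6 -0.7 135 -85 82 80" --pt "-2 2.6 -0.7 150 -135 95 80" --pt "-2 2.6 -0.7 165 -190 105 80" --pt "-2 2.6 -0.7 175 -245 115 80" --pt "-2 2.6 -0.7 160 -300 125 80" --pt "-2 2.6 -0.7 145 -350 133 80"

```text
time: 2.2
position: [0.5387, 0.1832, 0.2904]
tool_rot: [-2.853, -0.542, -0.85]
ft_force: [0.3, -0.5, 0.3]
grip_width: 0.92
```

Run:
```python
from h import *
st()
plan(*peg(0,.1,.08),"pre")
```

```text
t 2.2 p [0.5387 0.1832 0.2904] F [ 0.3283 -0.4766  0.3437] g 79.9988091200925 q [-0.4337 -0.3015  0.0553  2.063   0.0113  0.7987 -1.5765]
pre turn [-0.37  1.72 -0.33] shift [ -86.3 -184.1   38.8] |rows>= 3.3 target [0.4232 0.3362 0.2121]
```

Request:
step_arm --pt "-0.1 0.5 -0.1 -22 -46 10 80" --pt "-0.2 1 -0.2 -43 -92 20 80" --pt "-0.3 1.5 -0.3 -65 -138 30 80" --pt "-0.4 1.7 -0.3 -86 -184 39 80" --pt "-0.4 1.7 -0.3 -86 -184 39 80" --pt "-0.4 1.7 -0.3 -86 -184 39 80" --pt "-0.4 1.7 -0.3 -86 -184 39 80" --pt "-0.4 1.7 -0.3 -86 -184 39 80"

```text
time: 3.2
position: [0.4241, 0.3345, 0.2122]
tool_rot: [-2.842, -0.543, -0.894]
ft_force: [0.4, 0.1, 0.3]
grip_width: 0.922
```

Run:
```python
from h import *
st()
plan(*peg(0,.1,.08),"pre")
plan(*peg(0,.1,.0),"grasp")
a=optics.get_image("side");b=optics.get_image("top")
np.save("s1.npy",a);np.save("t1.npy",b)
crop("side",230,140,430,340,3,"s3.png",a)
crop("top",170,150,330,270,4,"t3.png",b)
```

```text
t 3.2 p [0.4241 0.3345 0.2122] F [0.3697 0.0676 0.2995] g 80.20416593102127 q [-0.5952 -0.296  -0.275   2.223   0.3199  0.6851 -2.2693]
pre turn [ 0.04  0.08 -0.1 ] shift [-0.3 -1.9 -0. ] |rows>= 0.0 target [0.4232 0.3362 0.2121]
grasp turn [ 0.04  0.08 -0.1 ] shift [-0.2 -2.  80. ] |rows>= 1.3 target [0.4658 0.3532 0.1465]
```

View pics/s3.png

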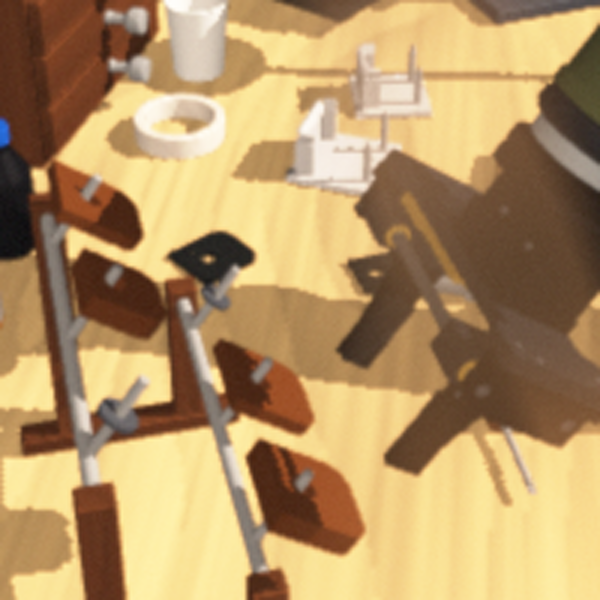

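View pics/t3.png

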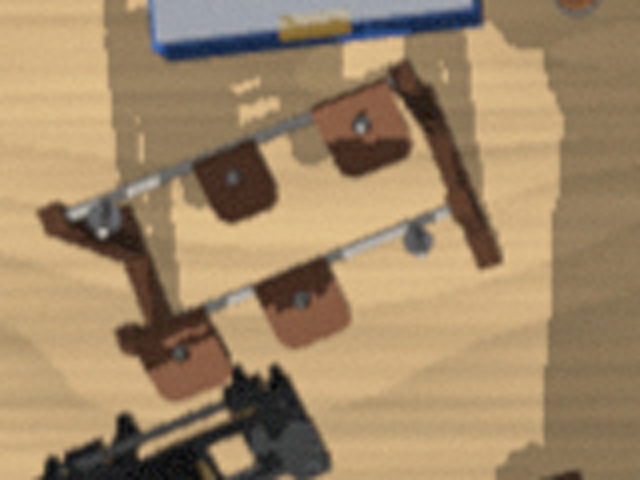

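Run:
```python
from h import *
s=ctrl.get_state();R=Rn.from_rotvec(s['tool_rot']).as_matrix();p=s['position']
a=np.load("s1.npy");b=np.load("t1.npy")
k=8
for n,im,o in(("side",a,(340,230)),("top",b,(190,240))):
    c=cv2.resize(im[o[1]:o[1]+70,o[0]:o[0]+90,::-1],None,fx=k,fy=k,interpolation=cv2.INTER_CUBIC)
    for sg in(1,-1):
        for dx in(-.0095,.0095):
            for h in(0.040,.055):
                X=p+R@np.array([dx,sg*h,0]);u=proj(n,X)[0]
                q=((u-o+.5)*k-.5).astype(int);cv2.circle(c,tuple(int(i) for i in q),4,(0,255,0) if h<.05 else (0,0,255),1)
    cv2.imwrite(f"pics/{n}_tip.png",c)
```

```text
(no output)
```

View pics/side_tip.png

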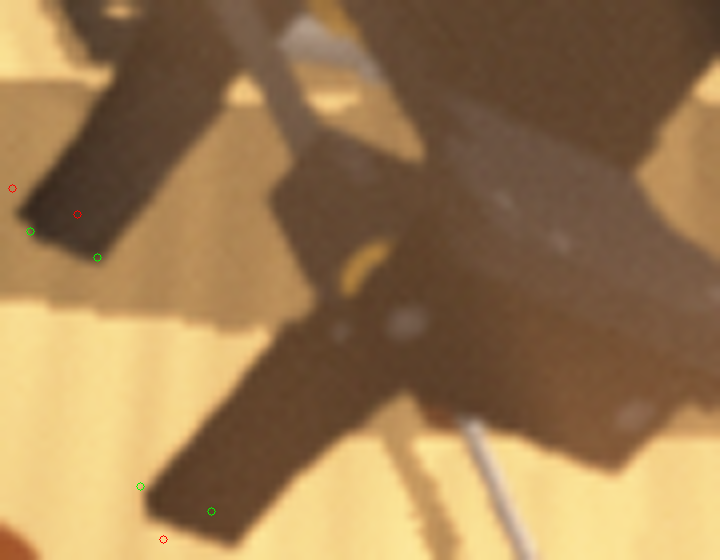

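View pics/top_tip.png

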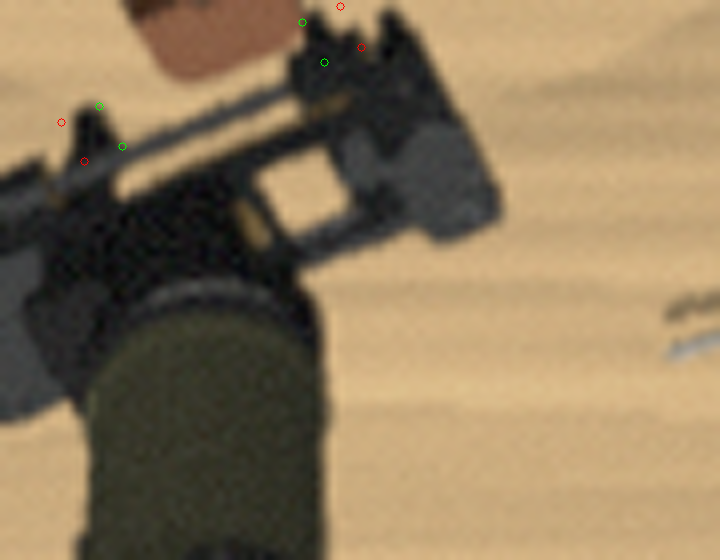

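Request:
step_arm --pt "0 0 0 0 -2 15 80" --pt "0 0 0 0 -2 30 80" --pt "0 0 0 0 -2 45 80" --pt "0 0 0 0 -2 60 80" --pt "0 0 0 0 -2 70 80" --pt "0 0 0 0 -2 78 80" --pt "0 0 0 0 -2 78 80" --pt "0 0 0 0 -2 78 80"

```text
time: 4.3
position: [0.4638, 0.3541, 0.1482]
tool_rot: [-2.841, -0.547, -0.894]
ft_force: [0.0, -0.8, -0.2]
grip_width: 0.924
```

Run:
```python
from h import *
st()
plan(*peg(0,.1,.002),"grasp")
a=optics.get_image("side")
crop("side",240,220,390,340,5,"s4.png",a)
```

```text
t 4.3 p [0.4638 0.3541 0.1482] F [ 0.0049 -0.8134 -0.2294] g 80.41979872452866 q [-0.54   -0.115  -0.3107  2.2218  0.4749  0.5262 -2.4014]
grasp turn [-0.02  0.07  0.04] shift [0.3 1.6 0.2] |rows>= 0.0 target [0.4647 0.3527 0.1482]
```

View pics/s4.png

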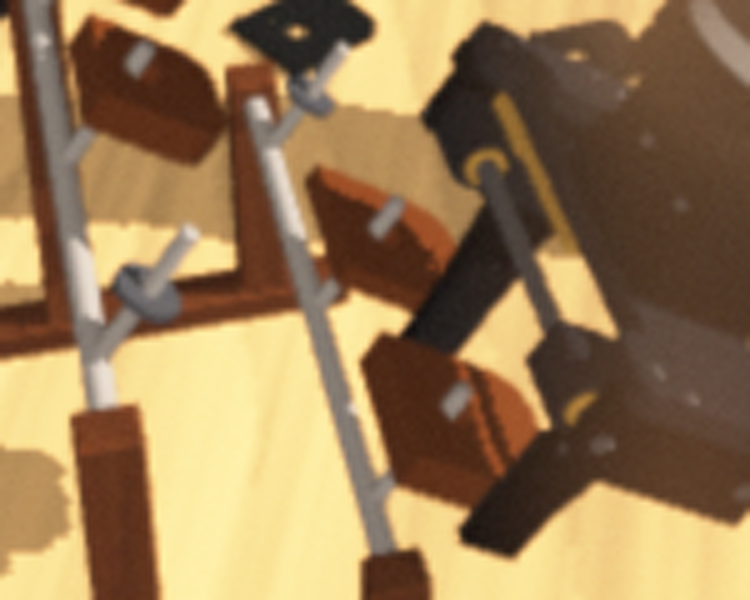

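```bash
cat > ov.py <<'E'
from h import *
def piece_pts(o,R,L,W,r,t):
    pts=[]
    for z in(0,t):
        for x,y in((L/2,W/2),(L/2,-W/2),(-L/2+r,-W/2),(-L/2,-W/2+r),(-L/2,W/2-r),(-L/2+r,W/2)):
            pts.append(o+R@np.array([x,y,z]))
    return np.array(pts)
def pegpiece(lvl,y,L,W,r,t):
    p,R=peg(lvl,y,0); R=R@np.diag([1,-1,-1]); return piece_pts(p,R,L,W,r,t)
def draw(n,im,o,wh,k,sets,fn):
    c=cv2.resize(np.ascontiguousarray(im[o[1]:o[1]+wh[1],o[0]:o[0]+wh[0],::-1]),None,fx=k,fy=k,interpolation=cv2.INTER_CUBIC)
    for X,col in sets:
        for u in proj(n,X):
            q=((u-o+.5)*k-.5);cv2.circle(c,(int(q[0]),int(q[1])),3,col,1)
    cv2.imwrite("pics/"+fn,c)
def tips():
    s=ctrl.get_state();R=Rn.from_rotvec(s['tool_rot']).as_matrix();p=s['position'];h=s['grip_width']*.087/2
    return np.array([p+R@np.array([dx,sg*(h+e),0]) for sg in(1,-1) for dx in(-.0095,.0095) for e in (0,.01)])
E
python3 - <<'E'
from ov import *
a=optics.get_image("side")
pp=pegpiece(0,.1,.064,.060,.015,.016)
draw("side",a,(290,240),(110,90),7,[(pp,(0,255,0)),(tips(),(255,255,0))],"s5.png")
b=optics.get_image("top")
draw("top",b,(170,160),(140,110),5,[(pegpiece(0,.1,.064,.060,.015,.016),(0,255,0)),(pegpiece(0,0,.064,.060,.015,.010),(0,255,0)),(pegpiece(1,0,.052,.048,.012,.016),(0,255,0)),(pegpiece(1,-.1,.064,.060,.015,.010),(0,255,0)),(tips(),(255,255,0))],"t5.png")
E
```

```text
(no output)
```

View pics/s5.png

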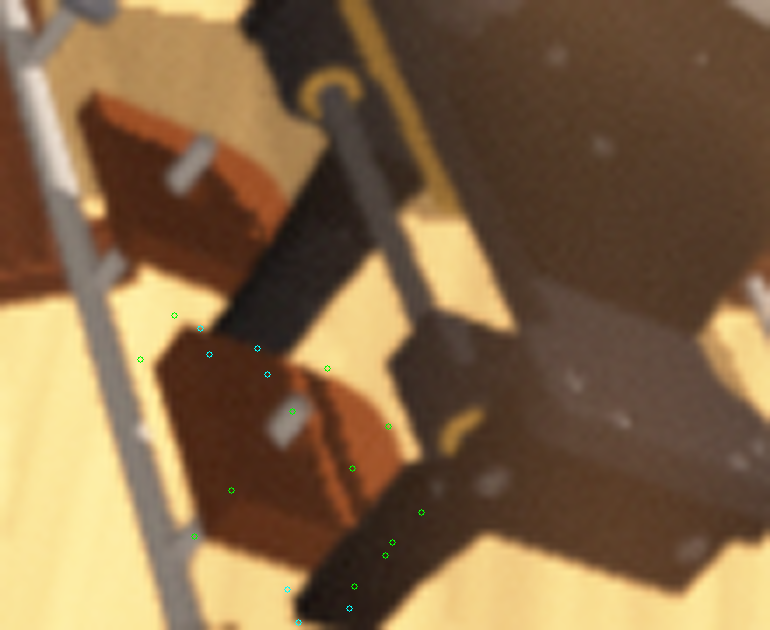

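View pics/t5.png

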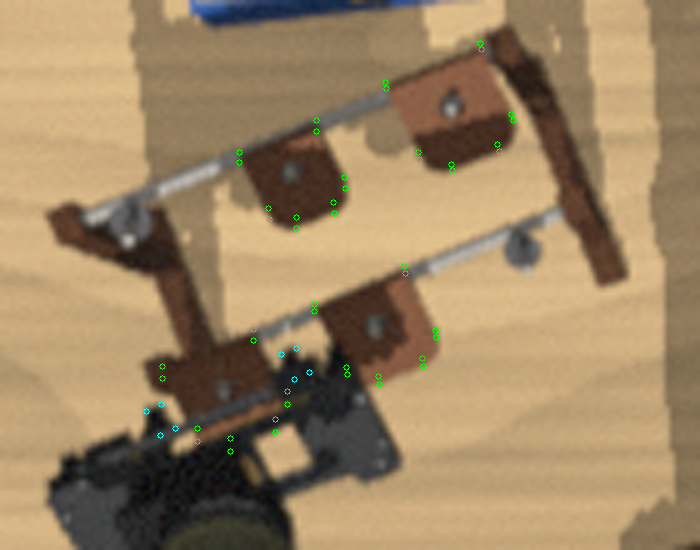

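Run:
```python
from ov import *
a=np.load("s0.npy");b=np.load("t0.npy")
g=(0,255,0);y=(255,255,0)
L=(.064,.060,.015);S=(.052,.048,.012)
ALL=[]
for l,yy,t in((0,.1,.016),(0,0,.010),(1,0,.016),(1,-.1,.010)):
    ALL+= [(pegpiece(l,yy,*L,t)[6:],g),(pegpiece(l,yy,*S,t)[6:],y)]
draw("side",a,(240,185),(115,150),5,ALL,"s6.png")
draw("top",b,(190,160),(100,100),6,ALL,"t6.png")
```

```text
(no output)
```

View pics/s6.png

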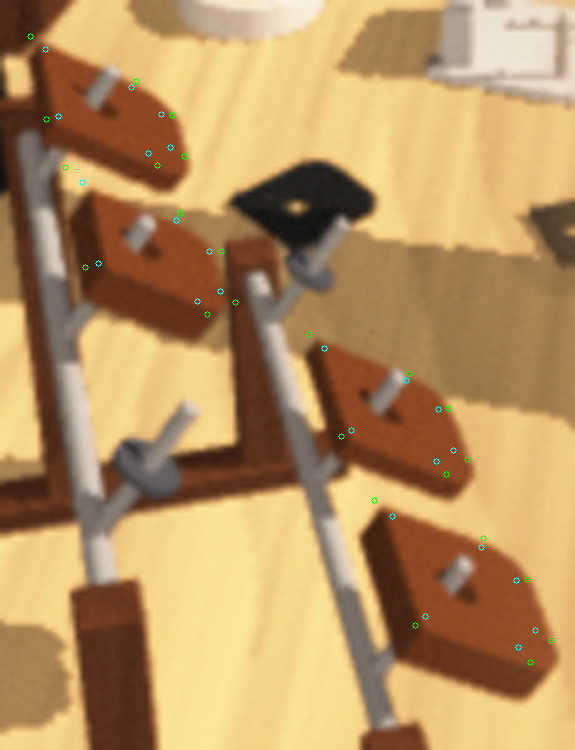

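View pics/t6.png

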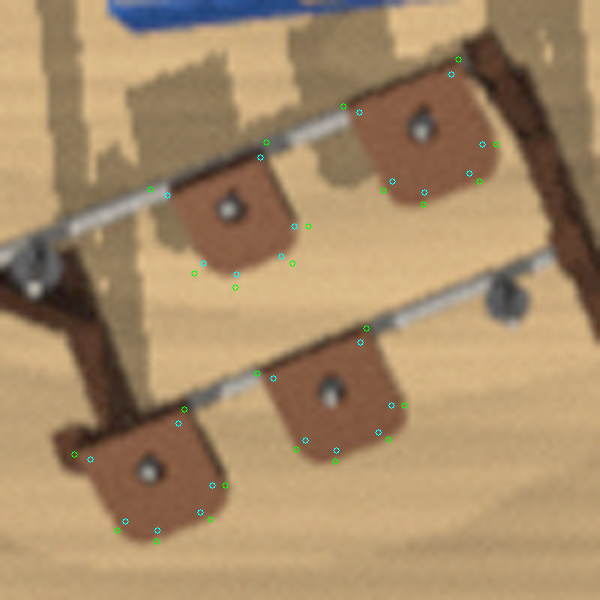

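Request:
step_arm --pt "0 0 0 0 1 0 70" --pt "0 0 0 0 1.5 0 56" --pt "0 0 0 0 1.5 0 56" --pt "0 0 0 0 1.5 0 56" --pt "0 0 0 0 1.5 0 56" --pt "0 0 0 0 1.5 0 56" --pt "0 0 0 0 1.5 0 56" --pt "0 0 0 0 1.5 0 56" --newtons 40

```text
time: 5.45
position: [0.4643, 0.3524, 0.1478]
tool_rot: [-2.842, -0.547, -0.893]
ft_force: [-0.9, -0.9, 0.5]
grip_width: 0.685
```

Run:
```python
from h import *
st()
plan(*peg(0,.1,.002),"grasp")
plan(*peg(0,.1,.002+.045),"lift")
```

```text
t 5.45 p [0.4643 0.3524 0.1478] F [-0.9049 -0.9093  0.4538] g 59.56541123224401 q [-0.539  -0.1161 -0.3079  2.2233  0.4719  0.5249 -2.3959]
grasp turn [-0.    0.11  0.04] shift [ 0.6 -0.2 -0. ] |rows>= 0.0 target [0.4647 0.3527 0.1482]
lift turn [-0.    0.11  0.04] shift [  0.5  -0.2 -45. ] |rows>= 0.7 target [0.4407 0.3432 0.185 ]
```

Request:
step_arm --pt "0 0 0 0 0 -8 56" --pt "0 0 0 0 0 -18 56" --pt "0 0 0 0 0 -28 56" --pt "0 0 0 0 0 -38 56" --pt "0 0 0 0 0 -48 56" --pt "0 0 0 0 0 -55 56" --pt "0 0 0 0 0 -60 56" --pt "0 0 0 0 0 -60 56"

```text
time: 6.45
position: [0.4324, 0.3399, 0.1974]
tool_rot: [-2.841, -0.547, -0.894]
ft_force: [-0.3, 0.0, -0.5]
grip_width: 0.683
```

Run:
```python
from h import *
st()
plan([.48,.15,.30],Rz(5)@DOWN,"w1")
plan([.52,.05,.30],Rz(0)@DOWN,"w2")
plan([.4945,-.2493,.16],Rz(-11.6)@DOWN,"form")
a=optics.get_image("side")
crop("side",240,180,400,320,5,"s7.png",a)
```

```text
t 6.45 p [0.4324 0.3399 0.1974] F [-0.2576  0.0151 -0.5055] g 59.4491041631544 q [-0.581  -0.2568 -0.2864  2.2258  0.346   0.6457 -2.2915]
w1 turn [ -5.11 -34.67  16.27] shift [ 37.2 194.  -99.2] |rows>= 3.6 target [0.48 0.15 0.3 ]
w2 turn [ -6.63 -34.5   21.11] shift [ 37.2 301.7 -99.1] |rows>= 5.1 target [0.52 0.05 0.3 ]
form turn [-10.17 -33.92  32.34] shift [-153.4  570.1  -61.5] |rows>= 9.5 target [ 0.4945 -0.2493  0.16  ]
```

View pics/s7.png

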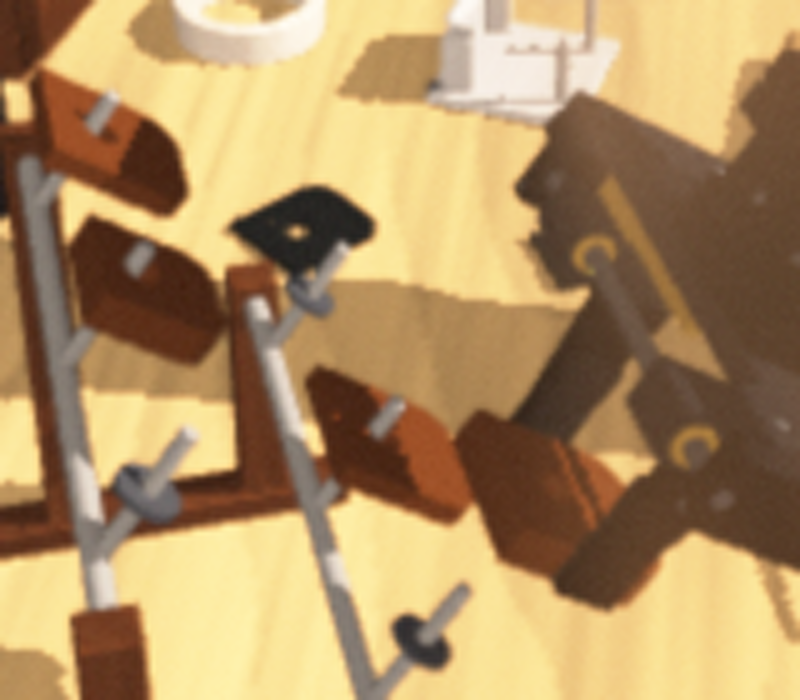

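Request:
step_arm --pt "-0.8 -4 2.5 4 15 -25 56" --pt "-1.6 -9 5 9 45 -50 56" --pt "-2.6 -14 8 14 85 -72 56" --pt "-3.6 -19 11 20 130 -88 56" --pt "-4.6 -24 14 26 175 -96 56" --pt "-5.6 -29 17.5 32 220 -99 56" --pt "-6.2 -32.5 20 36 262 -99 56" --pt "-6.6 -34.5 21 37 302 -99 56"

```text
time: 7.5
position: [0.5213, 0.048, 0.2989]
tool_rot: [3.14, 0.0, -0.003]
ft_force: [0.3, -0.0, -0.8]
grip_width: 0.687
```

Run:
```python
from h import *
st()
plan([.4945,-.2493,.13],Rz(-11.6)@DOWN,"form")
```

```text
t 7.5 p [0.5213 0.048  0.2989] F [ 0.3054 -0.016  -0.8045] g 59.75239449529464 q [-0.3909  0.0203  0.2526  1.6482 -0.0039  1.476  -1.7085]
form turn [ 0.09  0.11 11.62] shift [-26.6 297.  169.4] |rows>= 5.5 target [ 0.4945 -0.2493  0.13  ]
```

Request:
step_arm --pt "0 0 1.5 -3 40 5 56" --pt "0 0 3.5 -7 90 20 56" --pt "0 0 5.5 -12 145 45 56" --pt "0 0 7.5 -17 195 80 56" --pt "0 0 9.5 -22 245 120 56" --pt "0 0 11 -25 280 150 56" --pt "0 0 11.6 -26.6 297 169 56" --pt "0 0 11.6 -26.6 297 169 56"

```text
time: 8.5
position: [0.4929, -0.2477, 0.1291]
tool_rot: [3.125, -0.317, -0.006]
ft_force: [0.4, -0.2, 0.1]
grip_width: 0.686
```

Run:
```python
from ov import *
st()
plan([.4945,-.2493,.13],Rz(-11.6)@DOWN,"form")
a=optics.get_image("side");b=optics.get_image("top")
np.save("s2.npy",a);np.save("t2.npy",b)
draw("side",a,(310,120),(80,90),8,[(tips(),(0,255,0))],"s8.png")
draw("top",b,(370,170),(80,90),8,[(tips(),(0,255,0))],"t8.png")
```

```text
t 8.5 p [ 0.4929 -0.2477  0.1291] F [ 0.3773 -0.2296  0.1228] g 59.65121153180958 q [-0.0605  0.1944  0.5336  1.8305 -0.1063  1.1486 -1.2642]
form turn [0.03 0.2  0.02] shift [ 1.9  1.2 -0.9] |rows>= 0.0 target [ 0.4945 -0.2493  0.13  ]
```

View pics/s8.png

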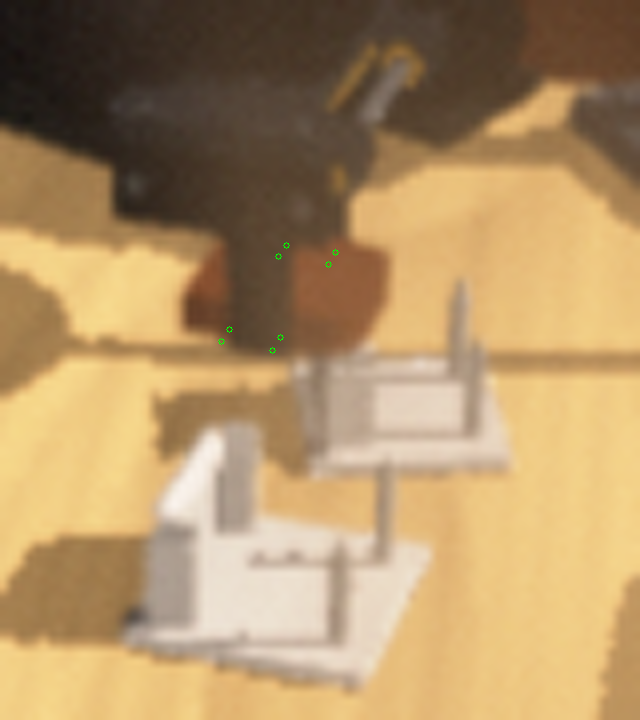

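View pics/t8.png

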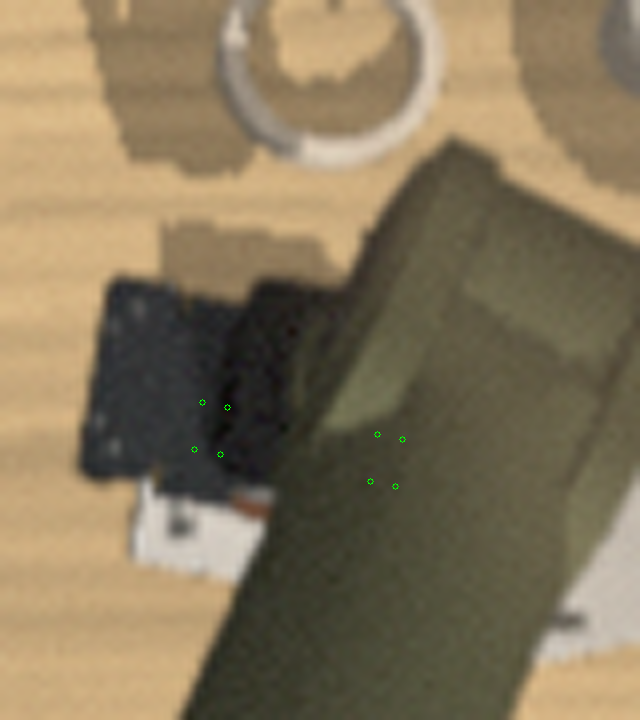

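```bash
sed 's/for nm,a,b in/for du in (0,1.5):\n  print(du)\n  for nm,a,b in/; s/x,e=two(a,b);/  a=a-[du,0]; x,e=two(a,b);/' m2.py > m3.py; python3 m3.py
```

```text
0
L corner +y [ 0.4563 -0.1946  0.004 ] gap 2.2  top@.008 [ 0.4572 -0.1941] side@.008 [ 0.4549 -0.1884]
L corner -y [ 0.4381 -0.2869  0.002 ] gap 2.6  top@.008 [ 0.4392 -0.2858] side@.008 [ 0.4365 -0.2771]
L pin+ base [ 0.4697 -0.2126  0.0065] gap 4.7  top@.008 [ 0.472  -0.2124] side@.008 [ 0.4672 -0.2102]
L pin- base [ 0.4572 -0.2718  0.0068] gap 4.8  top@.008 [ 0.4596 -0.2716] side@.008 [ 0.4548 -0.2697]
L pin+ top [ 0.4685 -0.2149  0.0493] gap 0.5  top@.008 [ 0.4714 -0.2207] side@.008 [ 0.4725 -0.2821]
L pin- top [ 0.456  -0.272   0.0501] gap 1.2  top@.008 [ 0.4589 -0.2794] side@.008 [ 0.4589 -0.3441]
S corner +y [ 0.4106 -0.3621  0.0001] gap 0.9  top@.008 [ 0.4108 -0.3603] side@.008 [ 0.41   -0.3485]
S corner -y [ 0.424  -0.4464 -0.0066] gap 4.2  top@.008 [ 0.4256 -0.4423] side@.008 [ 0.4214 -0.4196]
S pin+ base [ 0.4271 -0.3735  0.0069] gap 1.9  top@.008 [ 0.428  -0.3732] side@.008 [ 0.4261 -0.3715]
S pin- base [ 0.4368 -0.4229  0.0058] gap 4.2  top@.008 [ 0.4388 -0.4224] side@.008 [ 0.4345 -0.4189]
S pin+ top [ 0.4272 -0.3731  0.0489] gap 0.8  top@.008 [ 0.4291 -0.383 ] side@.0
[... 645 characters left out ...]
 [ 0.4583 -0.272   0.0496] gap 3.3  top@.008 [ 0.4589 -0.2794] side@.008 [ 0.4637 -0.3434]
S corner +y [ 0.413  -0.3622 -0.0004] gap 3.9  top@.008 [ 0.4108 -0.3603] side@.008 [ 0.4148 -0.3479]
S corner -y [ 0.4266 -0.4465 -0.0072] gap 0.9  top@.008 [ 0.4256 -0.4423] side@.008 [ 0.4264 -0.419 ]
S pin+ base [ 0.4295 -0.3736  0.0064] gap 2.9  top@.008 [ 0.428  -0.3732] side@.008 [ 0.4309 -0.3708]
S pin- base [ 0.4393 -0.4231  0.0053] gap 0.7  top@.008 [ 0.4388 -0.4224] side@.008 [ 0.4395 -0.4182]
S pin+ top [ 0.4296 -0.3732  0.0484] gap 4.0  top@.008 [ 0.4291 -0.383 ] side@.008 [ 0.4335 -0.4484]
S pin- top [ 0.4389 -0.4226  0.0514] gap 2.4  top@.008 [ 0.4396 -0.4346] side@.008 [ 0.4427 -0.5068]
```

Run:
```python
from ov import *
s=ctrl.get_state();R=Rn.from_rotvec(s['tool_rot']).as_matrix();p=s['position']
for n,o in(("side",(310,120)),):
    pp=piece_pts(p+R@np.array([0,0,.002]),R@np.diag([1,-1,-1]),.064,.060,.015,.016)
    q=(proj(n,pp)-o+.5)*8-.5
    print(q.round(0))
plan([.496,-.2493,.074],Rz(-11.6)@DOWN,"form")
```

```text
[[170. 325.]
 [221. 253.]
 [348. 272.]
 [376. 296.]
 [353. 333.]
 [301. 346.]
 [170. 285.]
 [222. 214.]
 [349. 233.]
 [378. 257.]
 [355. 293.]
 [302. 306.]]
form turn [-0.02 -0.03  0.23] shift [ 1.4  3.1 57.2] |rows>= 0.9 target [ 0.496  -0.2493  0.074 ]
```

Request:
step_arm --pt "0 0 0.1 1 2 10 56" --pt "0 0 0.2 1.4 3 24 56" --pt "0 0 0.2 1.4 3 38 56" --pt "0 0 0.2 1.4 3 50 56" --pt "0 0 0.2 1.4 3 57 56" --pt "0 0 0.2 1.4 3 57 56" --pt "0 0 0.2 1.4 3 57 56" --pt "0 0 0.2 1.4 3 57 56"

```text
time: 9.6
position: [0.4951, -0.2509, 0.0741]
tool_rot: [3.125, -0.32, 0.001]
ft_force: [0.0, -0.2, -0.5]
grip_width: 0.685
```

Run:
```python
from ov import *
st()
plan([.496,-.2493,.074],Rz(-11.6)@DOWN,"form")
a=optics.get_image("side");b=optics.get_image("top")
crop("side",310,140,390,210,8,"s9.png",a)
crop("top",370,190,440,250,8,"t9.png",b)
```

```text
t 9.6 p [ 0.4951 -0.2509  0.0741] F [ 0.0351 -0.2443 -0.5324] g 59.5690306849759 q [-0.0404  0.2629  0.5258  1.8782 -0.1516  1.0389 -1.2274]
form turn [ 0.03 -0.04 -0.1 ] shift [ 0.6 -1.8  0.1] |rows>= 0.0 target [ 0.496  -0.2493  0.074 ]
```

View pics/s9.png

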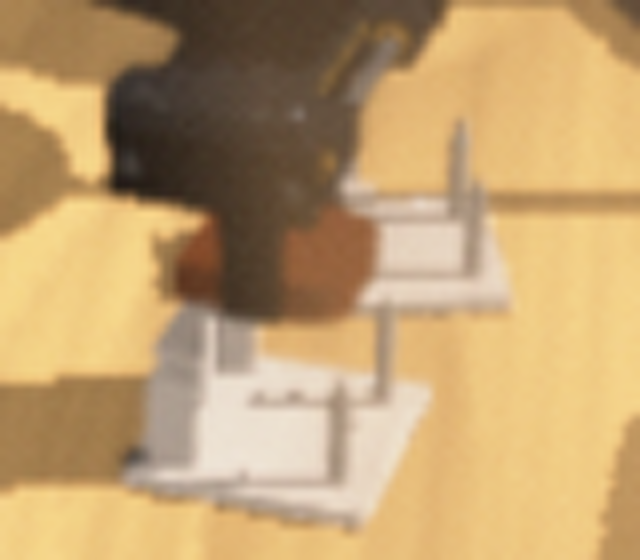

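View pics/t9.png

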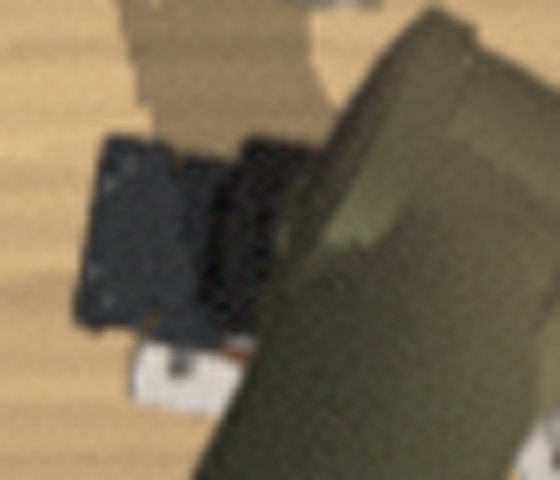

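Run:
```python
from ov import *
s=ctrl.get_state();p=s['position'];F=Rz(-11.6)
o=(310,140)
def pr(X): return ((proj("side",X)-o+.5)*8-.5).round(0)
c=np.r_[p[:2],0]
for nm,v in(("pin+ base",(-.0322,.0302,.008)),("pin+ top",(-.0322,.0302,.054)),("pin- base",(-.0322,-.0302,.008)),("pin- top",(-.0322,-.0302,.054)),("stop inner+ base",(.0345,.0325,.008)),("stop inner- base",(.0345,-.0325,.008)),("plate c",(-.047,.048,.008)),("plate c-",(-.047,-.048,.008))):
    print(nm,pr(c+F@np.array(v)))
pp=piece_pts(p+[0,0,-.002],F,.064,.060,.015,.016);print(pr(pp))
```

```text
pin+ base [[332. 473.]]
pin+ top [[336. 367.]]
pin- base [[377. 392.]]
pin- top [[381. 289.]]
stop inner+ base [[161. 444.]]
stop inner- base [[214. 360.]]
plate c [[357. 505.]]
plate c- [[426. 376.]]
[[171. 296.]
 [221. 221.]
 [344. 242.]
 [372. 267.]
 [349. 305.]
 [298. 318.]
 [171. 258.]
 [222. 184.]
 [346. 204.]
 [373. 229.]
 [351. 267.]
 [299. 280.]]
```

Request:
step_arm --pt "0 0 0 0.2 -1.2 5 56" --pt "0 0 0 0.2 -1.2 13 56" --pt "0 0 0 0.2 -1.2 21 56" --pt "0 0 0 0.2 -1.2 29 56" --pt "0 0 0 0.2 -1.2 37 56" --pt "0 0 0 0.2 -1.2 45 56" --pt "0 0 0 0.2 -1.2 53 56" --pt "0 0 0 0.2 -1.2 60 56"

```text
time: 10.7
position: [0.495, -0.2496, 0.013]
tool_rot: [3.125, -0.32, -0.001]
ft_force: [0.2, 0.6, -0.8]
grip_width: 0.685
```

Run:
```python
from ov import *
st()
plan([.4952,-.2497,.011],Rz(-11.6)@DOWN,"form")
```

```text
t 10.7 p [ 0.495  -0.2496  0.013 ] F [ 0.2229  0.5745 -0.8457] g 59.554602855301674 q [-0.0167  0.3474  0.5037  1.9216 -0.2067  0.9237 -1.1877]
form turn [ 0.02  0.03 -0.1 ] shift [0.2 0.  2. ] |rows>= 0.0 target [ 0.4952 -0.2497  0.011 ]
```

Request:
step_arm --pt "0 0 0 0 0 0.5 56" --pt "0 0 0 0 0 1 56" --pt "0 0 0 0 0 1.5 56" --pt "0 0 0 0 0 2 56" --pt "0 0 0 0 0 2.5 56" --pt "0 0 0 0 0 3 56" --pt "0 0 0 0 0 3 56" --pt "0 0 0 0 0 3 56"

```text
time: 11.7
position: [0.4951, -0.2497, 0.0106]
tool_rot: [3.125, -0.32, -0.001]
ft_force: [0.0, 0.7, 0.5]
grip_width: 0.686
```

Request:
step_arm --pt "0 0 0 0 0 0 62" --pt "0 0 0 0 0 0 66" --pt "0 0 0 0 0 0 72" --pt "0 0 0 0 0 0 74" --pt "0 0 0 0 0 -20 74" --pt "0 0 0 0 0 -60 74" --pt "0 0 0 0 0 -120 74" --pt "0 0 0 0 0 -180 74"

```text
time: 12.7
position: [0.4948, -0.2495, 0.1922]
tool_rot: [3.125, -0.32, -0.001]
ft_force: [1.3, -0.4, -0.8]
grip_width: 0.85
```

Run:
```python
from ov import *
st()
R=Rz(STYAW)@RPEG
plan([.54,0,.30],Rz(5)@DOWN,"w1")
plan(peg(0,0,.10)[0],R,"pre lower0")
plan(peg(1,0,.10)[0],R,"pre upper0")
a=optics.get_image("side")
crop("side",310,140,390,210,8,"s10.png",a)
```

```text
t 12.7 p [ 0.4948 -0.2495  0.1922] F [ 1.3196 -0.4496 -0.7694] g 73.96312297381107 q [-0.079   0.1415  0.5476  1.7524 -0.0764  1.2694 -1.2882]
w1 turn [  0.02   0.04 -16.71] shift [  -6.4 -253.5 -107.9] |rows>= 4.4 target [0.54 0.   0.3 ]
pre lower0 turn [ 10.23  34.03 -32.39] shift [-143.5 -469.2  -36.4] |rows>= 7.9 target [0.4495 0.239  0.2285]
pre upper0 turn [ 10.23  34.03 -32.39] shift [ -68.4 -518.8 -126.5] |rows>= 8.6 target [0.5331 0.2724 0.3185]
```

View pics/s10.png

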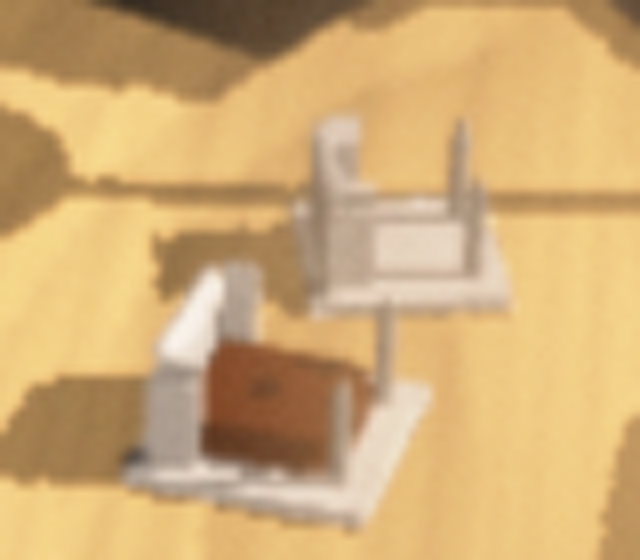

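Request:
step_arm --pt "1 3 -4 -8 -48 -15 80" --pt "2 7 -8 -20 -102 -30 80" --pt "3.5 12 -12 -35 -158 -45 80" --pt "5 17 -17 -55 -215 -55 80" --pt "6.5 22 -22 -75 -272 -58 80" --pt "8 27 -26 -95 -328 -55 80" --pt "9.5 31 -30 -112 -382 -48 80" --pt "10.2 34 -32.4 -124 -436 -40 80"

```text
time: 13.75
position: [0.499, 0.0904, 0.2055]
tool_rot: [-2.914, -0.427, -0.675]
ft_force: [-0.7, 2.6, 1.5]
grip_width: 0.918
```

Run:
```python
from ov import *
st()
R=Rz(STYAW)@RPEG
plan(peg(0,0,.06)[0],R,"pre lower0")
plan(peg(0,0,.002)[0],R,"grasp lower0")
```

```text
t 13.75 p [0.499  0.0904 0.2055] F [-0.7411  2.5632  1.505 ] g 79.88989273028308 q [ 0.1307 -0.3012 -0.2314  2.1864 -0.2785  0.8178 -1.2394]
pre lower0 turn [-0.35  8.35 -5.3 ] shift [   9.8 -157.6   25.1] |rows>= 2.6 target [0.4708 0.2475 0.1957]
grasp lower0 turn [-0.35  8.35 -5.3 ] shift [  18.2 -157.6   82.5] |rows>= 2.9 target [0.5018 0.2598 0.1482]
```

Request:
step_arm --pt "0 1 -0.6 1 -22 0 80" --pt "0 2 -1.5 3 -48 0 80" --pt "-0.1 3.5 -2.5 5 -75 3 80" --pt "-0.2 5 -3.5 7 -102 8 80" --pt "-0.3 6.5 -4.5 8 -130 15 80" --pt "-0.3 8 -5.2 9.8 -157.6 25 80" --pt "-0.3 8.3 -5.3 9.8 -157.6 25 80" --pt "-0.3 8.3 -5.3 9.8 -157.6 25 80"

```text
time: 14.75
position: [0.4762, 0.2487, 0.1891]
tool_rot: [-2.856, -0.546, -0.881]
ft_force: [-0.1, -0.1, 0.4]
grip_width: 0.919
```

Run:
```python
from ov import *
st()
R=Rz(STYAW)@RPEG
plan(peg(0,0,.06)[0],R,"pre lower0")
plan(peg(0,0,.002)[0],R,"grasp lower0")
a=optics.get_image("side")
draw("side",a,(270,180),(120,110),6,[(tips(),(0,255,0))],"s11.png")
```

```text
t 14.75 p [0.4762 0.2487 0.1891] F [-0.1133 -0.0573  0.4081] g 79.98971426242868 q [-0.4426 -0.3008 -0.1625  2.2749  0.1632  0.5882 -1.9144]
pre lower0 turn [0.47 0.78 0.05] shift [-0.8 -0.8 -8.5] |rows>= 0.1 target [0.4708 0.2475 0.1957]
grasp lower0 turn [0.47 0.78 0.05] shift [ 0.  -1.3 49.5] |rows>= 0.8 target [0.5018 0.2598 0.1482]
```

View pics/s11.png

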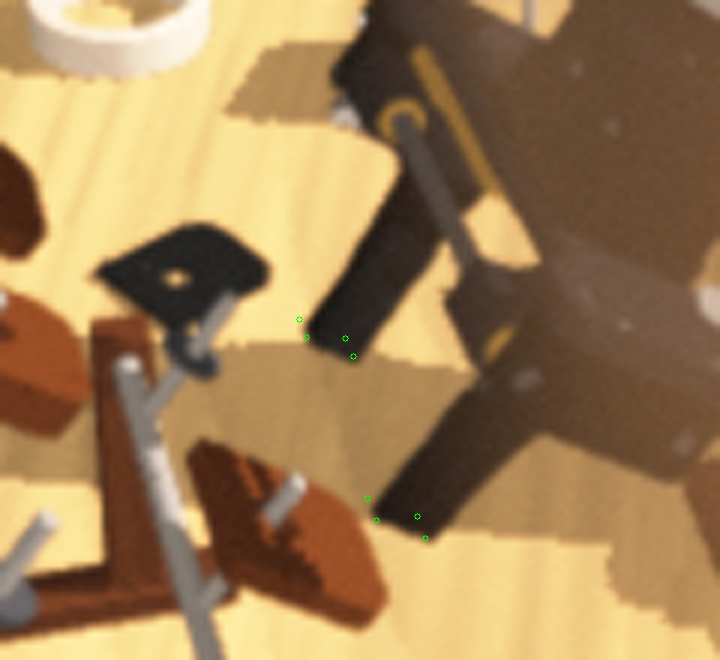

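Request:
step_arm --pt "0.1 0.2 0 0 -0.4 8 80" --pt "0.2 0.4 0 0 -0.8 17 80" --pt "0.3 0.6 0 0 -1.3 26 80" --pt "0.4 0.8 0 0 -1.3 35 80" --pt "0.5 0.8 0 0 -1.3 43 80" --pt "0.5 0.8 0 0 -1.3 49.5 80" --pt "0.5 0.8 0 0 -1.3 49.5 80" --pt "0.5 0.8 0 0 -1.3 49.5 80"

```text
time: 15.8
position: [0.5017, 0.2606, 0.1484]
tool_rot: [-2.839, -0.548, -0.897]
ft_force: [-0.4, -0.1, 0.1]
grip_width: 0.917
```

Run:
```python
from ov import *
st()
R=Rz(STYAW)@RPEG
plan(peg(0,0,.002)[0],R,"grasp lower0")
a=optics.get_image("side")
draw("side",a,(270,200),(120,100),6,[(tips(),(0,255,0))],"s12.png")
```

```text
t 15.8 p [0.5017 0.2606 0.1484] F [-0.414  -0.0706  0.0919] g 79.8200559131865 q [-0.418  -0.1863 -0.178   2.2846  0.2175  0.4504 -1.96  ]
grasp lower0 turn [-0.05 -0.06  0.08] shift [-0.3  0.7  0.1] |rows>= 0.0 target [0.5018 0.2598 0.1482]
```

View pics/s12.png

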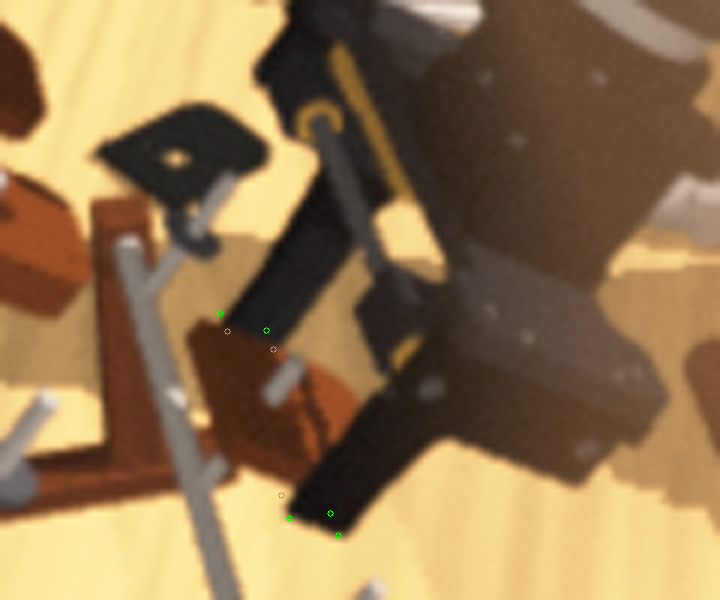

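Request:
step_arm --pt "0 0 0 0 0.5 0 70" --pt "0 0 0 0 0.5 0 56" --pt "0 0 0 0 0.5 0 56" --pt "0 0 0 0 0.5 0 56" --pt "0 0 0 0 0.5 0 56" --pt "0 0 0 0 0.5 -6 56" --pt "0 0 0 0 0.5 -16 56" --pt "0 0 0 0 0.5 -26 56" --newtons 40

```text
time: 16.85
position: [0.4874, 0.2542, 0.1701]
tool_rot: [-2.84, -0.548, -0.896]
ft_force: [-0.4, 0.2, -0.3]
grip_width: 0.684
```

Run:
```python
from ov import *
st()
plan([.53,0.0,.28],Rz(0)@DOWN,"w2")
a=optics.get_image("side")
crop("side",270,180,390,290,6,"s13.png",a)
```

```text
t 16.85 p [0.4874 0.2542 0.1701] F [-0.3769  0.2055 -0.2792] g 59.5242505258322 q [-0.4334 -0.2548 -0.1653  2.289   0.1784  0.5125 -1.925 ]
w2 turn [ -6.67 -34.6   21.14] shift [  18.1  251.9 -121.5] |rows>= 4.5 target [0.53 0.   0.28]
```

View pics/s13.png

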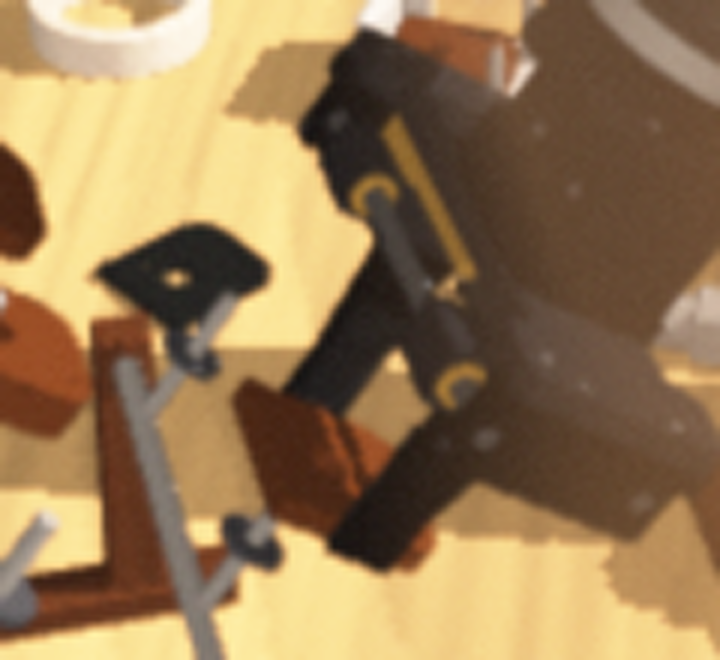

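Request:
step_arm --pt "0 0 0 0 0 -11 56" --pt "-0.5 -2 1 2 2 -26 56" --pt "-1.5 -8 4 8 20 -55 56" --pt "-2.7 -14 8 13 60 -85 56" --pt "-4 -20 12 16 110 -110 56" --pt "-5.2 -26 16 18 165 -120 56" --pt "-6.2 -32 19.5 18 215 -121 56" --pt "-6.7 -34.6 21.1 18 252 -121 56"

```text
time: 17.9
position: [0.5317, -0.0019, 0.2795]
tool_rot: [3.141, -0.003, -0.002]
ft_force: [-1.0, 0.7, -1.9]
grip_width: 0.683
```

Run:
```python
from h import *
st()
plan([.4952,-.2497,.10],Rz(-11.6)@DOWN,"form")
```

```text
t 17.9 p [ 0.5317 -0.0019  0.2795] F [-0.9781  0.7419 -1.9468] g 59.39432966606179 q [-0.2562  0.0434  0.217   1.6629 -0.0084  1.4373 -1.6109]
form turn [ 0.06  0.05 11.49] shift [-35.9 247.7 179.8] |rows>= 4.9 target [ 0.4952 -0.2497  0.1   ]
```

Request:
step_arm --pt "0 0 1.5 -4 35 5 56" --pt "0 0 3.5 -10 80 20 56" --pt "0 0 5.5 -18 130 50 56" --pt "0 0 8 -26 180 95 56" --pt "0 0 10.5 -33 225 140 56" --pt "0 0 11.5 -36 248 172 56" --pt "0 0 11.5 -36 248 180 56" --pt "0 0 11.5 -36 248 180 56"

```text
time: 18.9
position: [0.4953, -0.2467, 0.0992]
tool_rot: [-3.126, 0.312, -0.0]
ft_force: [0.3, 0.8, -1.1]
grip_width: 0.683
```

Run:
```python
from ov import *
st()
plan([.4952,-.2497,.074],Rz(-11.6)@DOWN,"above")
plan([.4952,-.2497,.028],Rz(-11.6)@DOWN,"seat")
a=optics.get_image("side")
s=ctrl.get_state();R=Rn.from_rotvec(s['tool_rot']).as_matrix();p=s['position']
pp=piece_pts(p+R@np.array([0,0,.002]),R@np.diag([1,-1,-1]),.064,.060,.015,.010)
draw("side",a,(310,130),(80,75),8,[(tips(),(0,255,0)),(pp,(255,255,0))],"s14.png")
```

```text
t 18.9 p [ 0.4953 -0.2467  0.0992] F [ 0.2507  0.8445 -1.1392] g 59.39497347264148 q [ 0.026   0.2213  0.4371  1.8564 -0.1058  1.0865 -1.2665]
above turn [-0.03 -0.    0.2 ] shift [ 0.4  3.  25.2] |rows>= 0.4 target [ 0.4952 -0.2497  0.074 ]
seat turn [-0.03 -0.    0.2 ] shift [ 0.4  3.  71.2] |rows>= 1.1 target [ 0.4952 -0.2497  0.028 ]
```

View pics/s14.png

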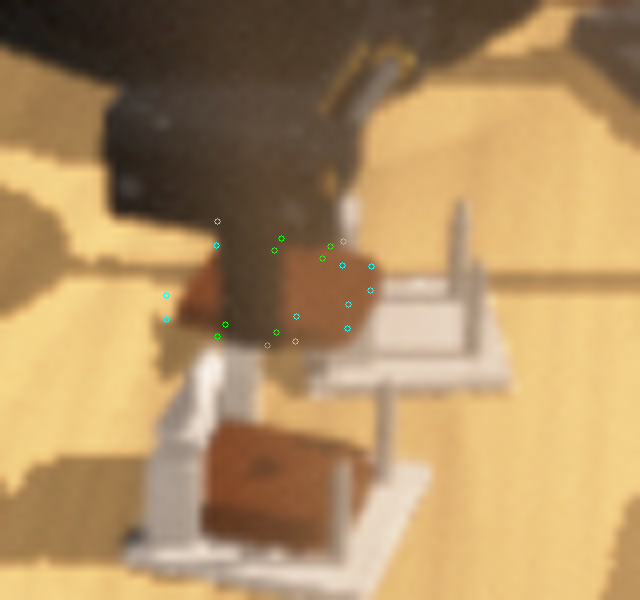

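Request:
step_arm --pt "0 0 0.2 0.3 3 8 56" --pt "0 0 0.2 0.3 3 18 56" --pt "0 0 0.2 0.3 3 28 56" --pt "0 0 0.2 0.3 3 38 56" --pt "0 0 0.2 0.3 3 48 56" --pt "0 0 0.2 0.3 3 57 56" --pt "0 0 0.2 0.3 3 65 56" --pt "0 0 0.2 0.3 3 69 56"

```text
time: 19.95
position: [0.4946, -0.2509, 0.0295]
tool_rot: [3.125, -0.319, -0.0]
ft_force: [0.2, -0.0, -0.5]
grip_width: 0.684
```

Request:
step_arm --pt "0 0 0 0 0 0.6 56" --pt "0 0 0 0 0 1.2 56" --pt "0 0 0 0 0 1.8 56" --pt "0 0 0 0 0 2.4 56" --pt "0 0 0 0 0 2.8 56" --pt "0 0 0 0 0 3.2 56" --pt "0 0 0 0 0 3.2 56" --pt "0 0 0 0 0 3.2 56"

```text
time: 20.95
position: [0.4947, -0.251, 0.0269]
tool_rot: [3.125, -0.319, 0.001]
ft_force: [-0.7, 0.1, -0.6]
grip_width: 0.683
```

Request:
step_arm --pt "0 0 0 0 0 1 56" --pt "0 0 0 0 0 1 62" --pt "0 0 0 0 0 1 66" --pt "0 0 0 0 0 1 74" --pt "0 0 0 0 0 -5 74" --pt "0 0 0 0 0 -50 74" --pt "0 0 0 0 0 -110 74" --pt "0 0 0 0 0 -170 74"

```text
time: 21.95
position: [0.4944, -0.2509, 0.199]
tool_rot: [3.125, -0.32, 0.001]
ft_force: [1.2, -1.1, -0.1]
grip_width: 0.848
```

Run:
```python
from ov import *
st()
R=Rz(STYAW)@RPEG
plan([.56,0.1,.33],R,"w")
plan(peg(1,-.1,.055)[0],R,"pre upper-100")
a=optics.get_image("side");b=optics.get_image("top")
crop("side",310,140,390,210,8,"s15.png",a)
crop("top",335,180,465,260,6,"t15.png",b)
```

```text
t 21.95 p [ 0.4944 -0.2509  0.199 ] F [ 1.2029 -1.1284 -0.1384] g 73.77074517209279 q [ 0.007   0.1321  0.4539  1.7412 -0.0599  1.2812 -1.3001]
w turn [ 10.25  33.96 -32.35] shift [  -6.7 -356.8 -131.2] |rows>= 6.1 target [0.56 0.1  0.33]
pre upper-100 turn [ 10.25  33.96 -32.35] shift [   8.7 -451.   -82.8] |rows>= 7.3 target [0.5942 0.189  0.2816]
```

View pics/s15.png

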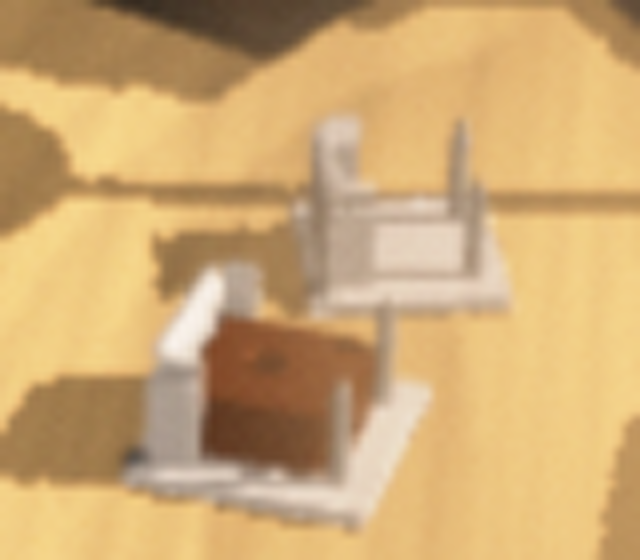

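View pics/t15.png

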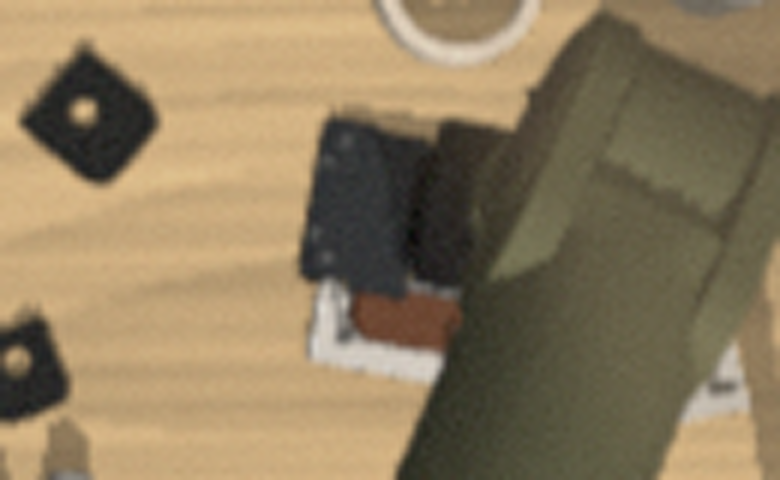

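Request:
step_arm --pt "1 3 -3 0 -45 -20 80" --pt "2 7 -7 0 -98 -42 80" --pt "3.5 12 -12 0 -152 -64 80" --pt "5 17 -17 0 -208 -84 80" --pt "6.5 22 -22 0 -264 -98 80" --pt "8 27 -26 2 -320 -104 80" --pt "9.3 31 -30 5 -375 -102 80" --pt "10.2 34 -32.4 8 -425 -95 80"

```text
time: 23.05
position: [0.5884, 0.1654, 0.2925]
tool_rot: [-2.838, -0.55, -0.901]
ft_force: [0.6, 0.6, -1.0]
grip_width: 0.914
```

Run:
```python
from ov import *
st()
R=Rz(STYAW)@RPEG
plan(peg(1,-.1,.055)[0],R,"pre")
plan(peg(1,-.1,.002)[0],R,"grasp")
```

```text
t 23.05 p [0.5884 0.1654 0.2925] F [ 0.595   0.5828 -1.0311] g 79.49300230793756 q [-0.3357 -0.2201  0.0443  2.0111 -0.0632  0.7386 -1.4444]
pre turn [-0.02 -0.23  0.17] shift [  5.2 -19.8  17. ] |rows>= 0.4 target [0.5942 0.189  0.2816]
grasp turn [-0.02 -0.23  0.17] shift [  5.  -19.8  70. ] |rows>= 1.2 target [0.6224 0.2003 0.2382]
```

Within limits here. Move to the pre-grasp, then slide down.

Request:
step_arm --pt "0 0 0 3 -10 5 80" --pt "0 -0.2 0.2 5 -20 10 80" --pt "0 -0.2 0.2 5 -20 17 80" --pt "0 -0.2 0.2 5 -20 28 80" --pt "0 -0.2 0.2 5 -20 39 80" --pt "0 -0.2 0.2 5 -20 50 80" --pt "0 -0.2 0.2 5 -20 60 80" --pt "0 -0.2 0.2 5 -20 66 80"

```text
time: 24.05
position: [0.6201, 0.1979, 0.2395]
tool_rot: [-2.844, -0.543, -0.89]
ft_force: [-0.8, -0.5, 1.0]
grip_width: 0.918
```

Run:
```python
from ov import *
st()
R=Rz(STYAW)@RPEG
plan(peg(1,-.1,.002)[0],R,"grasp")
a=optics.get_image("side");b=optics.get_image("top")
pp=pegpiece(1,-.1,.064,.06,.015,.010)
draw("side",a,(230,140),(120,110),6,[(tips(),(0,255,0)),(pp,(255,255,0))],"s16.png")
draw("top",b,(220,150),(90,70),8,[(tips(),(0,255,0)),(pp,(255,255,0))],"t16.png")
```

```text
t 24.05 p [0.6201 0.1979 0.2395] F [-0.8295 -0.5128  1.039 ] g 79.8761891998071 q [-0.3454 -0.091   0.0091  2.0056 -0.0403  0.6211 -1.5044]
grasp turn [ 0.02  0.24 -0.13] shift [ 1.7 -1.4  2.8] |rows>= 0.1 target [0.6224 0.2003 0.2382]
```

View pics/s16.png

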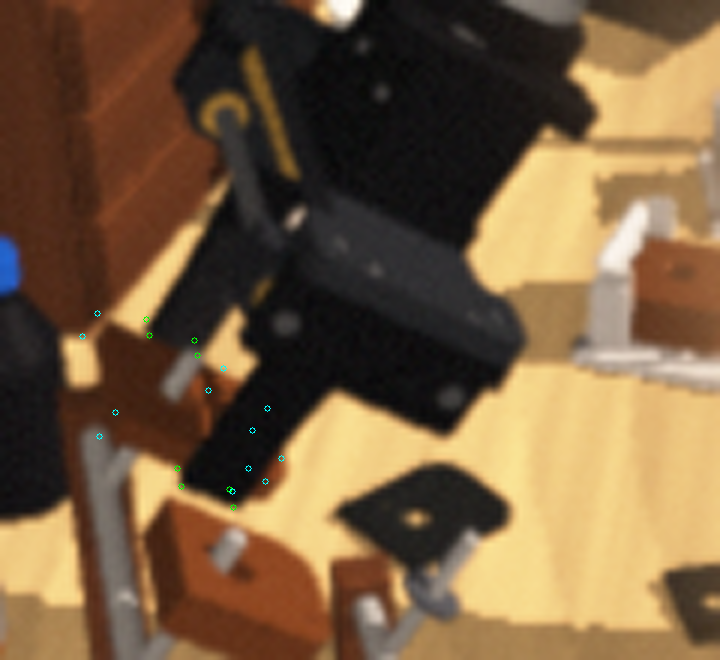

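View pics/t16.png

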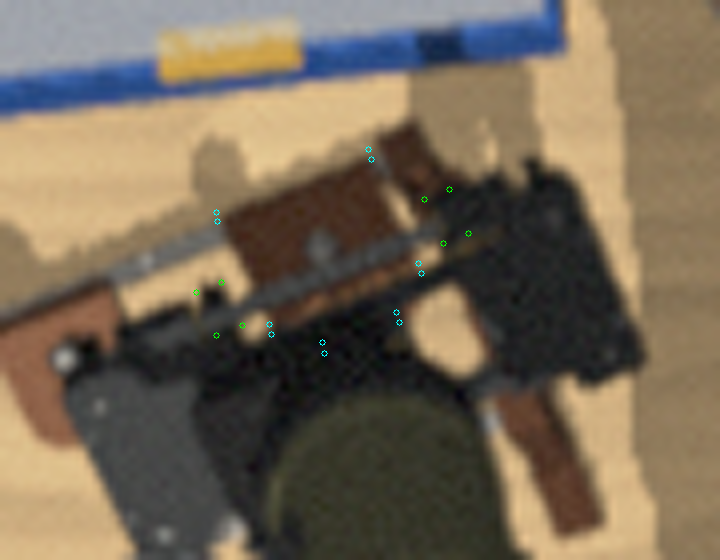

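Request:
step_arm --pt "0 0.1 0 0.3 0.5 2 80" --pt "0 0.2 -0.1 0.3 1 4 80" --pt "0 0.2 -0.1 0.3 1 4.5 70" --pt "0 0.2 -0.1 0.3 1 4.5 56" --pt "0 0.2 -0.1 0.3 1 4.5 56" --pt "0 0.2 -0.1 0.3 1 4.5 56" --pt "0 0.2 -0.1 0.3 1 4.5 56" --pt "0 0.2 -0.1 0.3 1 4.5 56" --newtons 40

```text
time: 25.15
position: [0.623, 0.198, 0.2371]
tool_rot: [-2.841, -0.545, -0.897]
ft_force: [-1.1, -0.1, 1.0]
grip_width: 0.683
```

Run:
```python
from ov import *
st()
R=Rz(STYAW)@RPEG
plan(peg(1,-.1,.0)[0],R,"grasp")
plan([.53,0.0,.28],Rz(0)@DOWN,"w2")
```

```text
t 25.15 p [0.623  0.198  0.2371] F [-1.1203 -0.1323  0.9904] g 59.39079955381832 q [-0.3453 -0.0853  0.0109  2.0073 -0.0432  0.6091 -1.4984]
grasp turn [ 0.02 -0.03 -0.02] shift [ 0.8 -2.3  1.3] |rows>= 0.0 target [0.6235 0.2007 0.2365]
w2 turn [ -6.63 -34.6   21.03] shift [-106.1  149.6 -126.8] |rows>= 3.8 target [0.53 0.   0.28]
```

Request:
step_arm --pt "0 0 0 0 0 -8 56" --pt "0 0 0 0 0 -20 56" --pt "0 0 0 0 0 -34 56" --pt "0 0 0 0 0 -50 56" --pt "-1 -5 3 -10 15 -75 56" --pt "-2.5 -12 7 -35 45 -100 56" --pt "-4 -20 12 -60 85 -115 56" --pt "-5.3 -27 16 -85 125 -125 56"

```text
time: 26.15
position: [0.5375, 0.0286, 0.2931]
tool_rot: [-3.111, -0.133, -0.208]
ft_force: [0.6, 0.4, -1.0]
grip_width: 0.683
```

Run:
```python
from h import *
st()
plan([.52,-.16,.22],Rz(-8)@DOWN,"w")
plan([.4952,-.2497,.115],Rz(-11.6)@DOWN,"form")
```

```text
t 26.15 p [0.5375 0.0286 0.2931] F [ 0.5882  0.4051 -0.9908] g 59.439393165586196 q [-0.2209 -0.0502  0.1237  1.7343 -0.008   1.323  -1.5811]
w turn [-1.75 -7.54 12.86] shift [-42.7 187.5  65. ] |rows>= 3.2 target [ 0.52 -0.16  0.22]
form turn [-1.99 -7.49 16.46] shift [-88.7 276.3 163.4] |rows>= 5.3 target [ 0.4952 -0.2497  0.115 ]
```

Request:
step_arm --pt "-0.3 -1.2 2.5 -8 45 8 56" --pt "-0.7 -2.8 5 -18 92 22 56" --pt "-1.1 -4.4 8 -32 142 45 56" --pt "-1.5 -6 11 -50 192 80 56" --pt "-1.8 -7 14 -68 238 120 56" --pt "-2 -7.5 16 -82 268 150 56" --pt "-2 -7.5 16.5 -88.7 276 163 56" --pt "-2 -7.5 16.5 -88.7 276 163 56"

```text
time: 27.15
position: [0.4955, -0.2479, 0.1128]
tool_rot: [-3.125, 0.317, 0.001]
ft_force: [0.3, 0.8, 0.5]
grip_width: 0.683
```

Run:
```python
from ov import *
st()
plan([.4952,-.2500,.040],Rz(-11.6)@DOWN,"seat")
a=optics.get_image("side")
s=ctrl.get_state();R=Rn.from_rotvec(s['tool_rot']).as_matrix();p=s['position']
pp=piece_pts(p+R@np.array([0,0,.002]),R@np.diag([1,-1,-1]),.064,.060,.015,.010)
draw("side",a,(310,120),(80,75),8,[(tips(),(0,255,0)),(pp,(255,255,0))],"s17.png")
```

```text
t 27.15 p [ 0.4955 -0.2479  0.1128] F [0.3374 0.785  0.5351] g 59.457148941098126 q [ 0.0685  0.2057  0.3899  1.8393 -0.0872  1.1141 -1.2832]
seat turn [-0.04  0.05  0.03] shift [ 0.2  2.2 72.8] |rows>= 1.2 target [ 0.4952 -0.25    0.04  ]
```

View pics/s17.png

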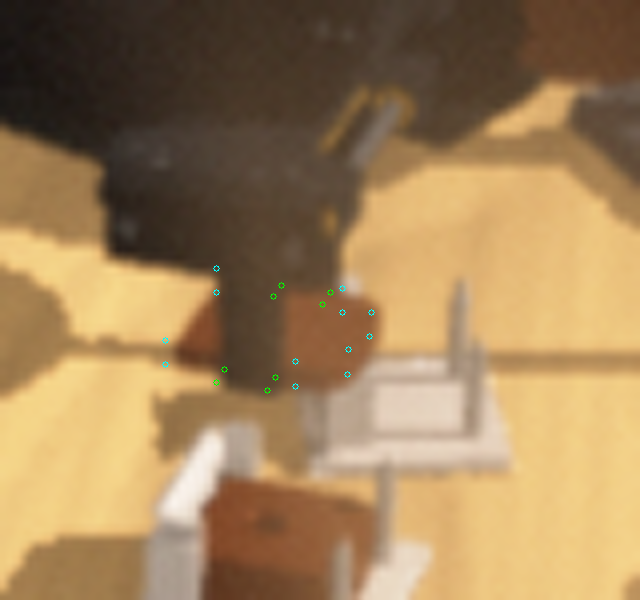

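Request:
step_arm --pt "0 0 0 0.2 2.2 8 56" --pt "0 0 0 0.2 2.2 18 56" --pt "0 0 0 0.2 2.2 29 56" --pt "0 0 0 0.2 2.2 40 56" --pt "0 0 0 0.2 2.2 51 56" --pt "0 0 0 0.2 2.2 61 56" --pt "0 0 0 0.2 2.2 69 56" --pt "0 0 0 0.2 2.2 73 56"

```text
time: 28.2
position: [0.4955, -0.2506, 0.0393]
tool_rot: [3.126, -0.316, -0.001]
ft_force: [-0.3, 0.9, -0.7]
grip_width: 0.683
```

Request:
step_arm --pt "0 0 0 0 0 0.6 56" --pt "0 0 0 0 0 1.2 56" --pt "0 0 0 0 0 1.8 56" --pt "0 0 0 0 0 2.4 56" --pt "0 0 0 0 0 3 56" --pt "0 0 0 0 0 3.6 56" --pt "0 0 0 0 0 3.6 56" --pt "0 0 0 0 0 3.6 56"

```text
time: 29.2
position: [0.4956, -0.2507, 0.0363]
tool_rot: [3.125, -0.316, -0.0]
ft_force: [-3.0, -0.2, 1.2]
grip_width: 0.685
```

Request:
step_arm --pt "0 0 0 0 0 0.5 56" --pt "0 0 0 0 0 1 56" --pt "0 0 0 0 0 1.5 56" --pt "0 0 0 0 0 2 56" --pt "0 0 0 0 0 2 56" --pt "0 0 0 0 0 2 56" --pt "0 0 0 0 0 2 56" --pt "0 0 0 0 0 2 56"

```text
time: 30.2
position: [0.4957, -0.2507, 0.0348]
tool_rot: [-3.126, 0.316, -0.0]
ft_force: [-4.4, 0.9, 4.9]
grip_width: 0.679
```

Request:
step_arm --pt "0 0 0 -0.5 0 0 56" --pt "0 0 0 -0.5 0 0 62" --pt "0 0 0 -0.5 0 0 66" --pt "0 0 0 -0.5 0 0 74" --pt "0 0 0 -0.5 0 -5 74" --pt "0 0 0 -0.5 0 -50 74" --pt "0 0 0 -0.5 0 -110 74" --pt "0 0 0 -0.5 0 -165 74"

```text
time: 31.2
position: [0.4953, -0.2507, 0.2017]
tool_rot: [3.125, -0.317, 0.002]
ft_force: [1.6, -0.9, -0.4]
grip_width: 0.85
```

Run:
```python
from ov import *
st()
R=Rz(STYAW)@RPEG
plan(peg(1,0,.055)[0],R,"pre upper0")
a=optics.get_image("side");b=optics.get_image("top")
np.save("s4.npy",a);np.save("t4.npy",b)
crop("side",310,140,390,210,8,"s18.png",a)
crop("top",300,180,430,270,6,"t18.png",b)
```

```text
t 31.2 p [ 0.4953 -0.2507  0.2017] F [ 1.5614 -0.9484 -0.444 ] g 73.9345343418029 q [ 0.0537  0.1301  0.4016  1.7348 -0.053   1.2858 -1.3056]
pre upper0 turn [ 10.21  33.92 -32.24] shift [ -46.2 -534.2  -80.1] |rows>= 8.7 target [0.5571 0.2819 0.2816]
```

View pics/s18.png

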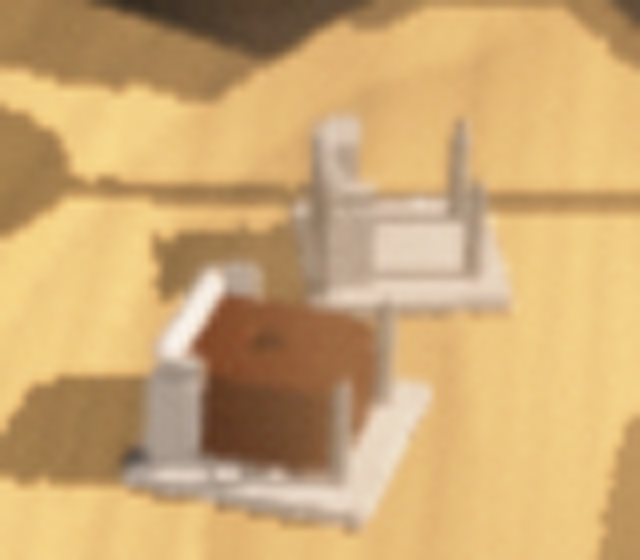

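View pics/t18.png

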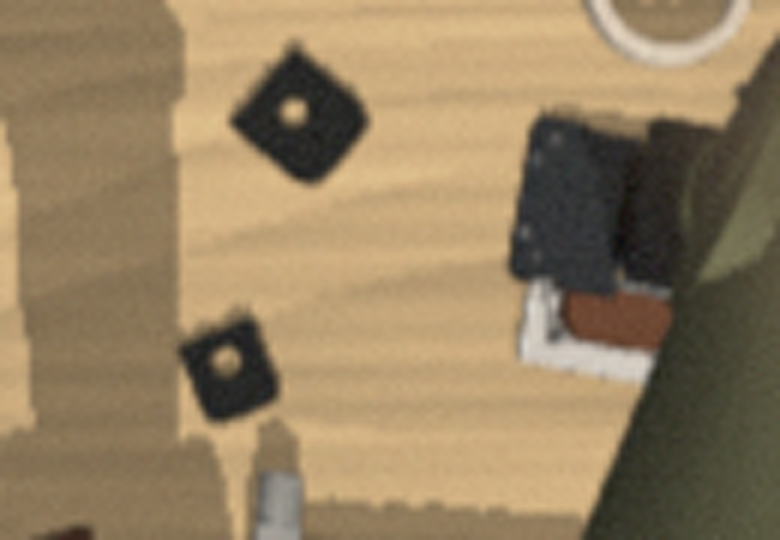

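Request:
step_arm --pt "1 3 -3 -2 -45 -20 72" --pt "2 7 -7 -5 -100 -42 72" --pt "3.5 12 -12 -10 -155 -64 72" --pt "5 17 -17 -16 -211 -82 72" --pt "6.5 22 -22 -23 -268 -94 72" --pt "8 27 -26 -30 -325 -98 72" --pt "9.3 31 -30 -38 -382 -96 72" --pt "10.2 34 -32.2 -45 -438 -90 72"

```text
time: 32.3
position: [0.5422, 0.1882, 0.2882]
tool_rot: [-2.842, -0.541, -0.897]
ft_force: [0.8, -1.7, -1.0]
grip_width: 0.824
```

Run:
```python
from ov import *
st()
R=Rz(STYAW)@RPEG
plan(peg(1,0,.055)[0],R,"pre")
plan(peg(1,0,.002)[0],R,"grasp")
a=optics.get_image("side");b=optics.get_image("top")
np.save("s5.npy",a);np.save("t5.npy",b)
crop("top",380,200,465,260,9,"t19.png",b)
crop("side",325,155,385,205,12,"s19.png",a)
```

```text
t 32.3 p [0.5422 0.1882 0.2882] F [ 0.791  -1.692  -0.9693] g 71.6794191361572 q [-0.1921 -0.3006 -0.1541  2.0777 -0.0859  0.7511 -1.5036]
pre turn [ 0.09 -0.02 -0.14] shift [ 35.8 -81.7  33.1] |rows>= 1.5 target [0.5571 0.2819 0.2816]
grasp turn [ 0.09 -0.02 -0.14] shift [ 35.8 -81.8  86.1] |rows>= 2.0 target [0.5853 0.2932 0.2382]
```

View pics/t19.png

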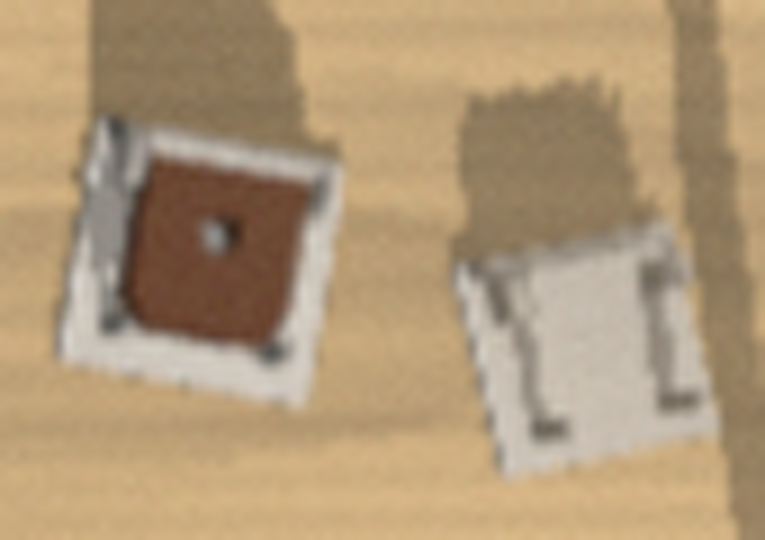

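View pics/s19.png

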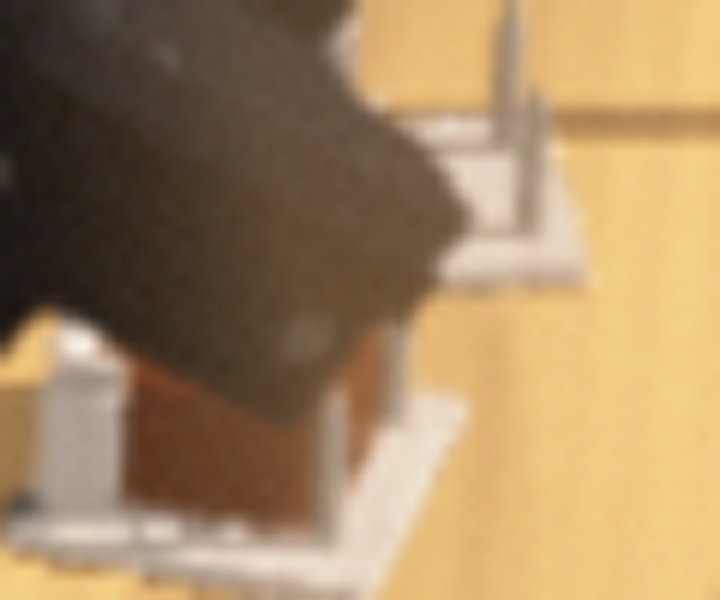

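Request:
step_arm --pt "0 0 0 12 -27 10 72" --pt "0 0 0 24 -55 22 72" --pt "0 0 0 36 -81 30 72" --pt "0 0 -0.1 36 -81 40 72" --pt "0 0 -0.1 36 -81 52 72" --pt "0 0 -0.1 36 -81 64 72" --pt "0 0 -0.1 36 -81 74 72" --pt "0 0 -0.1 36 -81 80 72"

```text
time: 33.4
position: [0.5819, 0.2911, 0.2427]
tool_rot: [-2.842, -0.546, -0.892]
ft_force: [-0.1, -0.3, -0.2]
grip_width: 0.827
```

Run:
```python
from ov import *
st()
R=Rz(STYAW)@RPEG
plan(peg(1,0,.001)[0],R,"grasp")
a=optics.get_image("side");b=optics.get_image("top")
pp=pegpiece(1,0,.052,.048,.012,.016)
draw("side",a,(230,160),(120,110),6,[(tips(),(0,255,0)),(pp,(255,255,0))],"s20.png")
draw("top",b,(200,150),(90,70),8,[(tips(),(0,255,0)),(pp,(255,255,0))],"t20.png")
```

```text
t 33.4 p [0.5819 0.2911 0.2427] F [-0.0999 -0.3226 -0.2136] g 71.90683733441833 q [-0.1878 -0.086  -0.3556  1.9908  0.1152  0.634  -1.8143]
grasp turn [0.   0.15 0.02] shift [ 0.7 -0.6  7. ] |rows>= 0.1 target [0.5859 0.2934 0.2374]
```

View pics/s20.png

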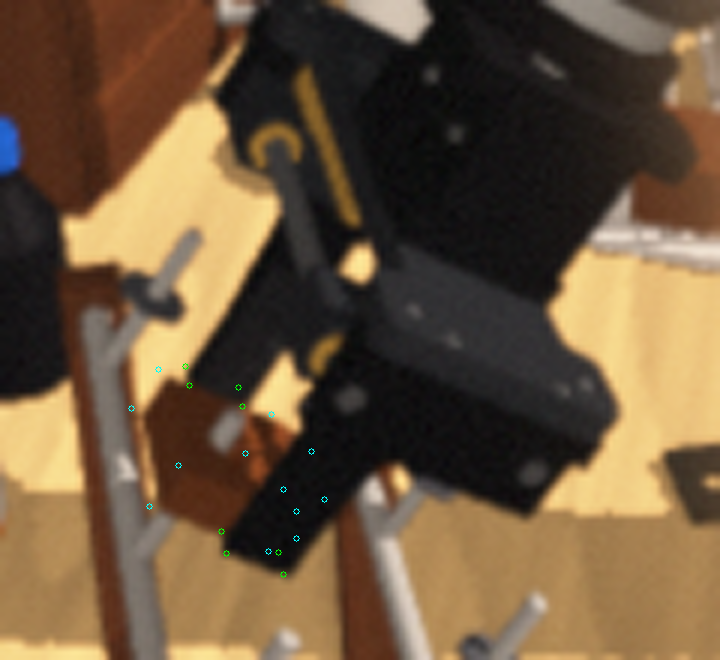

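View pics/t20.png

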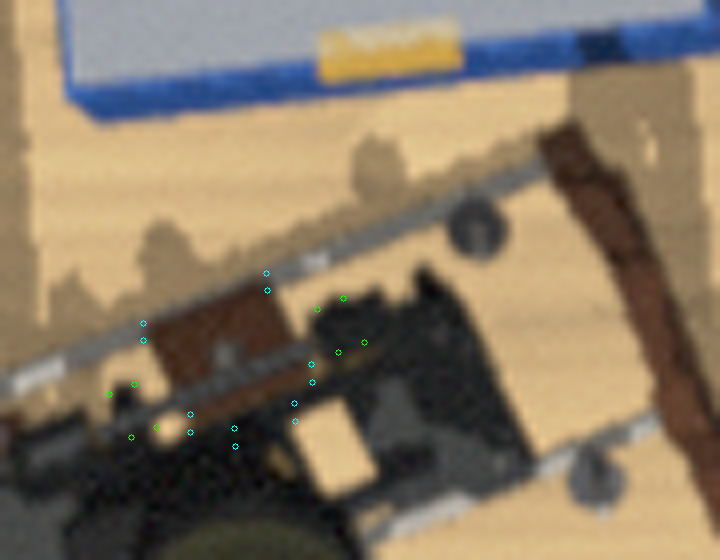

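Request:
step_arm --pt "0 0.1 0 0.5 0.5 3 72" --pt "0 0.1 0 0.7 1 6 72" --pt "0 0.1 0 0.7 1 6 60" --pt "0 0.1 0 0.7 1 6 44" --pt "0 0.1 0 0.7 1 6 44" --pt "0 0.1 0 0.7 1 6 44" --pt "0 0.1 0 0.7 1 6 44" --pt "0 0.1 0 0.7 1 6 44" --newtons 40

```text
time: 34.5
position: [0.5857, 0.2922, 0.2393]
tool_rot: [-2.84, -0.547, -0.896]
ft_force: [-0.4, -0.6, 0.3]
grip_width: 0.549
```

Run:
```python
from ov import *
st()
R=Rz(STYAW)@RPEG
plan(peg(1,0,.0)[0],R,"grasp")
plan([.53,0.02,.30],Rz(0)@DOWN,"w2")
```

```text
t 34.5 p [0.5857 0.2922 0.2393] F [-0.4337 -0.5944  0.261 ] g 47.792269698481896 q [-0.1869 -0.0756 -0.3565  1.99    0.1224  0.6223 -1.8182]
grasp turn [-0.02 -0.02  0.06] shift [-0.6 -1.   2.9] |rows>= 0.1 target [0.5864 0.2936 0.2365]
w2 turn [ -6.64 -34.59  21.12] shift [ -90.4  232.1 -137.4] |rows>= 4.6 target [0.53 0.02 0.3 ]
```

Request:
step_arm --pt "0 0 0 0 0 -8 44" --pt "0 0 0 0 0 -20 44" --pt "0 0 0 0 0 -34 44" --pt "0 0 0 0 0 -50 44" --pt "-1 -5 3 -10 15 -80 44" --pt "-2.5 -12 7 -30 50 -108 44" --pt "-4 -20 12 -52 100 -125 44" --pt "-5.3 -27 16 -74 155 -135 44"

```text
time: 35.5
position: [0.5146, 0.0966, 0.3102]
tool_rot: [-3.11, -0.138, -0.208]
ft_force: [0.9, -0.8, -1.3]
grip_width: 0.548
```

Run:
```python
from h import *
st()
plan([.52,-.16,.24],Rz(-5)@DOWN,"w")
plan([.459,-.3931,.16],Rz(10.5)@DOWN,"form S")
```

```text
t 35.5 p [0.5146 0.0966 0.3102] F [ 0.8641 -0.8124 -1.2779] g 47.69963492892121 q [-0.0664 -0.0772 -0.1619  1.7261 -0.0094  1.3563 -1.7096]
w turn [-1.57 -7.61 10.06] shift [-26.3 257.1  63.2] |rows>= 4.3 target [ 0.52 -0.16  0.24]
form S turn [-0.53 -7.75 -5.42] shift [-117.5  485.   128. ] |rows>= 8.2 target [ 0.459  -0.3931  0.16  ]
```

Request:
step_arm --pt "0 -1 -0.6 -12 55 12 44" --pt "-0.1 -2 -1.2 -25 115 25 44" --pt "-0.2 -3 -1.9 -40 175 40 44" --pt "-0.3 -4 -2.6 -55 235 55 44" --pt "-0.4 -5 -3.3 -70 294 70 44" --pt "-0.5 -6 -4 -86 352 86 44" --pt "-0.5 -7 -4.7 -100 410 102 44" --pt "-0.5 -7.7 -5.4 -114 465 118 44"

```text
time: 36.5
position: [0.4596, -0.3744, 0.1688]
tool_rot: [3.128, 0.288, 0.003]
ft_force: [-0.0, -0.3, -0.5]
grip_width: 0.547
```

Run:
```python
from h import *
st()
plan([.4595,-.3933,.078],Rz(10.5)@DOWN,"form S")
```

```text
t 36.5 p [ 0.4596 -0.3744  0.1688] F [-0.0049 -0.2746 -0.5369] g 47.604927028067685 q [ 0.3748  0.2323  0.3076  1.6835 -0.0752  1.2356 -0.6877]
form S turn [ 0.02 -0.12  0.03] shift [-3.7 18.6 90.8] |rows>= 1.5 target [ 0.4595 -0.3933  0.078 ]
```

Request:
step_arm --pt "0 0 0 -1.5 7 8 44" --pt "0 -0.1 0 -3.7 18.6 22 44" --pt "0 -0.1 0 -3.7 18.6 38 44" --pt "0 -0.1 0 -3.7 18.6 54 44" --pt "0 -0.1 0 -3.7 18.6 70 44" --pt "0 -0.1 0 -3.7 18.6 83 44" --pt "0 -0.1 0 -3.7 18.6 90 44" --pt "0 -0.1 0 -3.7 18.6 90 44"

```text
time: 37.5
position: [0.4592, -0.3915, 0.0776]
tool_rot: [-3.128, -0.287, 0.003]
ft_force: [-0.6, -0.0, -0.8]
grip_width: 0.547
```

```bash
cat > hov.py <<'E'
from ov import *
st()
plan([.4595,-.3933,.078],Rz(10.5)@DOWN,"form S")
a=optics.get_image("side")
s=ctrl.get_state();R=Rn.from_rotvec(s['tool_rot']).as_matrix();p=s['position']
F=Rz(10.5);c=np.r_[p[:2],0]
pp=piece_pts(p+R@np.array([0,0,.002]),R@np.diag([1,-1,-1]),.052,.048,.012,.016)
pins=np.array([c+F@np.array(v) for v in((-.0271,.0251,.008),(-.0271,.0251,.054),(-.0271,-.0251,.008),(-.0271,-.0251,.054))])
o=(330,120)
print((proj("side",pins)-o+.5)*10)
print((proj("side",pp)-o+.5)*10)
draw("side",a,o,(60,65),10,[(tips(),(0,255,0)),(pp,(255,255,0)),(pins,(0,0,255))],"s21.png")
E
python3 hov.py
```

```text
t 37.5 p [ 0.4592 -0.3915  0.0776] F [-0.5838 -0.0161 -0.8332] g 47.55907232763455 q [ 0.407   0.3401  0.3046  1.7464 -0.1129  1.0741 -0.6387]
form S turn [-0.04  0.11 -0.03] shift [-0.   1.8 -0.4] |rows>= 0.0 target [ 0.4595 -0.3933  0.078 ]
[[383.0082 540.4561]
 [390.6333 416.0236]
 [363.6405 466.1698]
 [370.7138 344.0457]]
[[227.585  356.9861]
 [212.9607 289.1385]
 [334.8132 286.0696]
 [376.0336 301.7181]
 [385.6031 335.5604]
 [352.9134 353.7996]
 [229.2438 311.9215]
 [214.4844 244.9228]
 [337.0746 241.8545]
 [378.562  257.2931]
 [388.2268 290.7107]
 [355.3526 308.7352]]
```

View pics/s21.png

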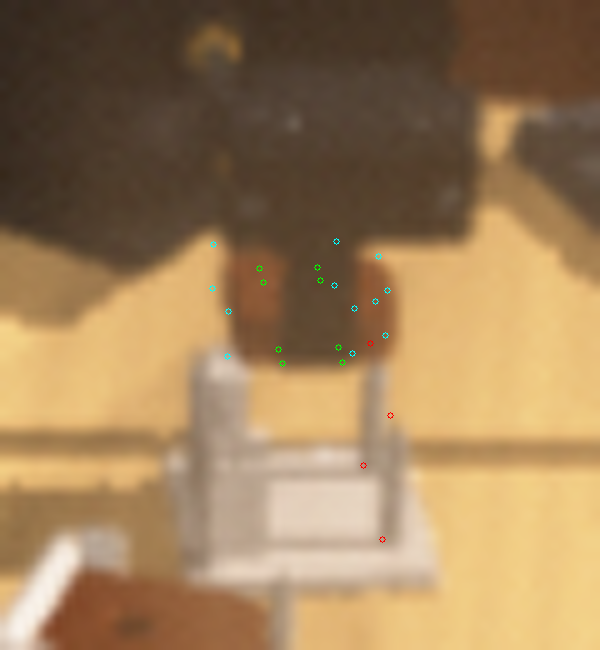

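Request:
step_arm --pt "0 0 0 0.2 0.5 6 44" --pt "0 0 0 0.2 0.5 14 44" --pt "0 0 0 0.2 0.5 23 44" --pt "0 0 0 0.2 0.5 32 44" --pt "0 0 0 0.2 0.5 41 44" --pt "0 0 0 0.2 0.5 50 44" --pt "0 0 0 0.2 0.5 58 44" --pt "0 0 0 0.2 0.5 64 44"

```text
time: 38.55
position: [0.4595, -0.3919, 0.0134]
tool_rot: [-3.128, -0.287, 0.003]
ft_force: [0.7, 0.3, 0.1]
grip_width: 0.544
```

Request:
step_arm --pt "0 0 0 0 0 0.6 44" --pt "0 0 0 0 0 1.2 44" --pt "0 0 0 0 0 1.8 44" --pt "0 0 0 0 0 2.4 44" --pt "0 0 0 0 0 2.4 44" --pt "0 0 0 0 0 2.4 44" --pt "0 0 0 0 0 2.4 44" --pt "0 0 0 0 0 2.4 44"

```text
time: 39.55
position: [0.4596, -0.3922, 0.0117]
tool_rot: [3.128, 0.287, -0.002]
ft_force: [-0.4, 0.5, -1.1]
grip_width: 0.55
```

Request:
step_arm --pt "0 0 0 0 0 0.8 44" --pt "0 0 0 0 0 0.8 44" --pt "0 0 0 0 0 0.8 50" --pt "0 0 0 0 0 0.8 56" --pt "0 0 0 0 0 0.8 62" --pt "0 0 0 0 0 -15 62" --pt "0 0 0 0 0 -65 62" --pt "0 0 0 0 0 -125 62"

```text
time: 40.55
position: [0.4591, -0.3918, 0.1382]
tool_rot: [-3.128, -0.286, 0.004]
ft_force: [0.1, 0.8, 0.0]
grip_width: 0.712
```

Run:
```python
from ov import *
st()
a=optics.get_image("side");b=optics.get_image("top")
crop("side",290,140,390,240,6,"s22.png",a)
crop("top",310,180,460,270,5,"t22.png",b)
plan([.60,-.15,.25],Rz(0)@DOWN,"w")
```

```text
t 40.55 p [ 0.4591 -0.3918  0.1382] F [0.092  0.7541 0.0023] g 61.90209913555609 q [ 0.3963  0.2828  0.3152  1.6879 -0.0921  1.188  -0.6537]
w turn [ 0.55 -0.58 10.45] shift [ 179.6 -215.8 -104.8] |rows>= 4.8 target [ 0.6  -0.15  0.25]
```

View pics/s22.png

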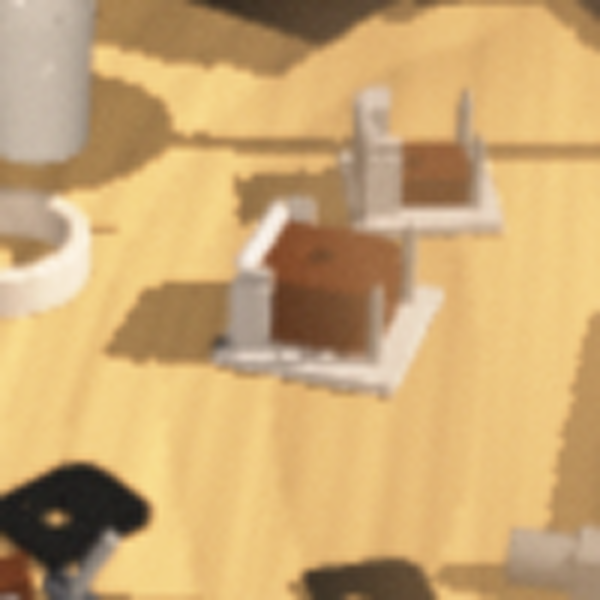

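View pics/t22.png

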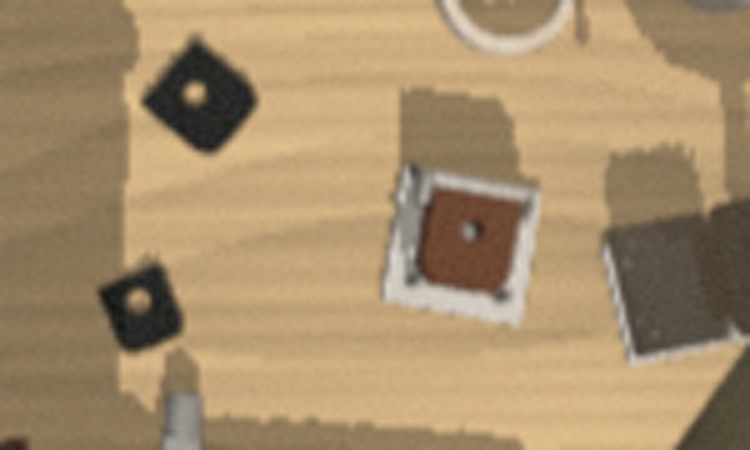

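```bash
cat > tops.py <<'E'
from h import *
def find(n,im,box,thr=70,z=.006):
    u0,v0,u1,v1=box;k=8
    g=cv2.resize(im[v0:v1,u0:u1].max(2),None,fx=k,fy=k,interpolation=cv2.INTER_CUBIC)
    m=(g<thr).astype(np.uint8)
    cs,_=cv2.findContours(m,cv2.RETR_CCOMP,cv2.CHAIN_APPROX_NONE)
    cs=sorted(cs,key=cv2.contourArea,reverse=True)
    c=cs[0][:,0,:].astype(float)
    W=np.array([onz(n,(x+.5)/k-.5+u0,(y+.5)/k-.5+v0,z)[:2] for x,y in c])*1e3
    ar=cv2.minAreaRect(W.astype(np.float32))
    M=cv2.moments(W.astype(np.float32));cx=np.array([M['m10'],M['m01']])/M['m00']
    # sharp corners: box corners nearest to contour
    bx=cv2.boxPoints(ar); d=[np.linalg.norm(W-b,axis=1).min() for b in bx]
    i=np.argsort(d)[:2]; mid=bx[i].mean(0); ax=mid-np.array(ar[0]); yaw=np.degrees(np.arctan2(ax[1],ax[0]))
    print(n,"rect",np.round(ar[0],1),np.round(ar[1],1),"area",round(M['m00']),"centroid",cx.round(1),"cornerdist",np.round(d,1),"yaw",round(yaw,1))
    return np.array(ar[0]),cx,yaw,W
if __name__=="__main__":
    b=optics.get_image("top");a=optics.get_image("side")
    for nm,bt,bs in(("large",(335,185,368,215),(283,212,318,240)),("small",(325,228,352,254),(335,228,370,245))):
        for thr in(60,75,90):
            print(nm,thr); find("top",b,bt,thr)
    crop("side",275,205,375,250,7,"s23.png",a)
    crop("top",325,180,375,255,8,"t23.png",b)
E
python3 tops.py
```

```text
large 60
top rect [598.  -73.8] [58.7 55.4] area 3032 centroid [598.4 -73.4] cornerdist [6.4 6.3 2.1 2. ] yaw 48.9
large 75
top rect [598.2 -73.9] [60.5 57.2] area 3224 centroid [598.6 -73.4] cornerdist [6.3 6.8 2.5 2.1] yaw 48.7
large 90
top rect [598.4 -73.9] [62.1 58.5] area 3386 centroid [598.8 -73.4] cornerdist [6.6 7.1 2.9 2.3] yaw 49.0
small 60
top rect [453.7 -29. ] [47.1 44.1] area 1893 centroid [454.2 -28.7] cornerdist [5.3 5.  2.6 2.3] yaw 20.0
small 75
top rect [453.8 -29.1] [48.8 45.7] area 2040 centroid [454.3 -28.8] cornerdist [5.7 5.3 2.7 2.6] yaw 20.4
small 90
top rect [454.  -28.9] [50.3 47.5] area 2179 centroid [454.5 -28.8] cornerdist [6.1 5.5 3.2 2.9] yaw 20.3
```

View pics/s23.png

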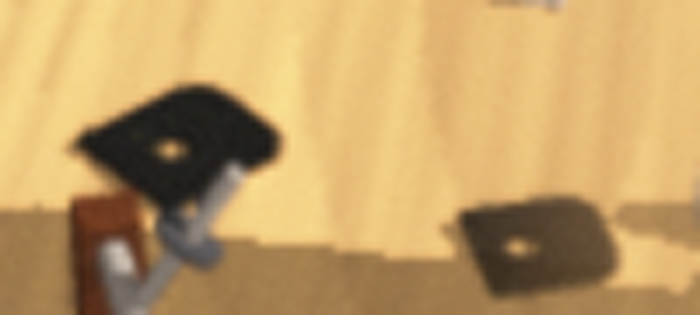

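View pics/t23.png

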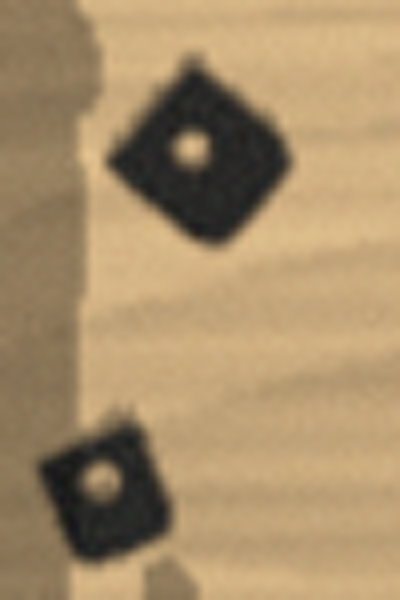

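Run:
```python
from h import *
for nm,u in(("L",(170,148)),("S",(520,247))):
    q=np.array(u)/7+[275,205]-[1.2,.5]; print(nm,"side hole",onz("side",*q,.004)[:2]*1e3)
for nm,u in(("L",(190,148)),("S",(100,482))):
    q=np.array(u)/8+[325,180]; print(nm,"top hole",onz("top",*q,.004)[:2]*1e3)
print("exp hole L",np.array([.5967,-.0743])+.007*np.array([.657,.754]),"S",np.array([.4523,-.0294])+.007*np.array([.938,.347]))
for u in((343,258),(350,258)): print("hammer",onz("top",*u,.02))
for nm,c,yaw in(("L",(.5967,-.0743),48.9),("S",(.4523,-.0294),20.3)):
    plan(np.r_[c,.08],Rz(yaw)@DOWN,nm)
b=optics.get_image("top");crop("top",320,225,370,290,9,"t24.png",b)
```

```text
L side hole [602.5941 -65.4673]
S side hole [460.7708 -22.2876]
L top hole [602.037 -69.839]
S top hole [458.3013 -28.0634]
exp hole L [ 0.6013 -0.069 ] S [ 0.4589 -0.027 ]
hammer [ 0.3974 -0.0452  0.02  ]
hammer [ 0.3971 -0.0688  0.02  ]
L turn [  0.21  -0.06 -38.43] shift [ 191.5 -288.9   59. ] |rows>= 5.6 target [ 0.5967 -0.0743  0.08  ]
S turn [ 0.18 -0.11 -9.83] shift [  57.6 -359.3   58.5] |rows>= 5.9 target [ 0.4523 -0.0294  0.08  ]
```

View pics/t24.png

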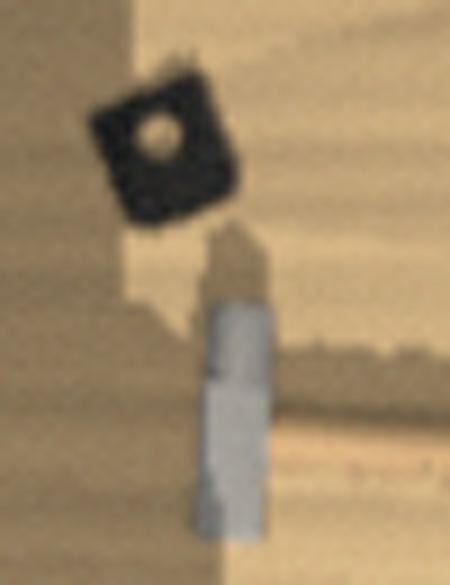

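Request:
step_arm --pt "0 0 -3 25 -38 -15 76" --pt "0 0 -8 57 -86 -28 76" --pt "0 0 -14 90 -135 -30 76" --pt "0 0 -20 122 -184 -25 76" --pt "0 0 -26 152 -230 -5 76" --pt "0 0 -32 175 -265 20 76" --pt "0 0 -37 190 -287 45 76" --pt "0.2 0 -38.4 191.5 -289 59 76"

```text
time: 41.8
position: [0.594, -0.0701, 0.0744]
tool_rot: [-2.85, -1.304, 0.008]
ft_force: [-0.4, -1.2, -0.1]
grip_width: 0.869
```

Run:
```python
from ov import *
st()
plan([.5967,-.0738,.002],Rz(48.9)@DOWN,"L")
a=optics.get_image("side");b=optics.get_image("top")
pp=piece_pts(np.array([.5967,-.0738,0]),Rz(48.9),.064,.06,.015,.006)
t=tips();t[:,2]=.004
draw("side",a,(270,170),(80,80),8,[(t,(0,255,0)),(pp,(255,255,0))],"s25.png")
draw("top",b,(320,170),(70,60),8,[(t,(0,255,0)),(pp,(255,255,0))],"t25.png")
```

```text
t 41.8 p [ 0.594  -0.0701  0.0744] F [-0.4051 -1.2044 -0.0802] g 75.64643420030814 q [ 0.0498  0.3303  0.0304  1.7475 -0.0156  1.0722 -0.6267]
L turn [-0.51  0.1   0.26] shift [-0.9  5.2 72.3] |rows>= 1.2 target [ 0.5967 -0.0738  0.002 ]
```

View pics/s25.png

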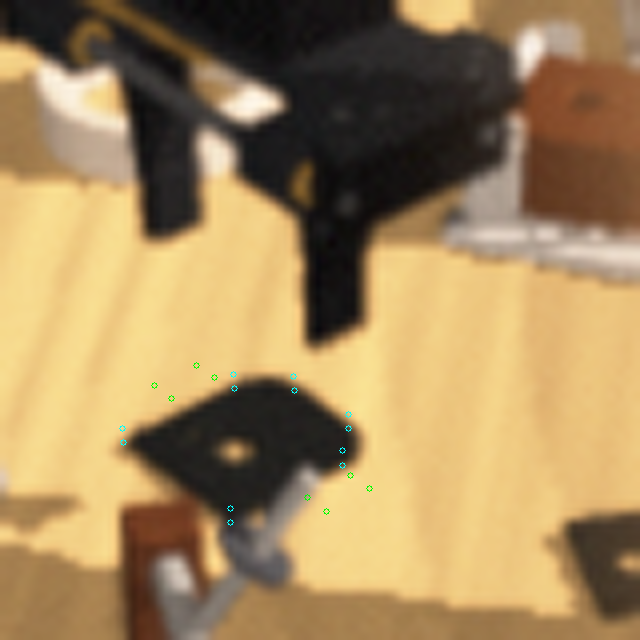

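View pics/t25.png

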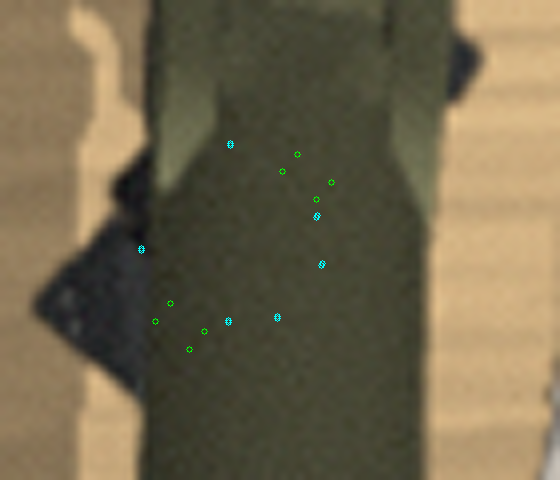

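Request:
step_arm --pt "-0.2 0 0.1 -0.4 2.5 5 76" --pt "-0.5 0.1 0.2 -0.9 5.2 15 76" --pt "-0.5 0.1 0.2 -0.9 5.2 26 76" --pt "-0.5 0.1 0.2 -0.9 5.2 37 76" --pt "-0.5 0.1 0.2 -0.9 5.2 48 76" --pt "-0.5 0.1 0.2 -0.9 5.2 58 76" --pt "-0.5 0.1 0.2 -0.9 5.2 66 76" --pt "-0.5 0.1 0.2 -0.9 5.2 69 76"

```text
time: 42.9
position: [0.5982, -0.077, 0.0077]
tool_rot: [2.86, 1.294, 0.004]
ft_force: [0.2, 0.2, 0.3]
grip_width: 0.876
```

Run:
```python
from ov import *
st()
plan([.5967,-.0738,.002],Rz(48.9)@DOWN,"L")
```

```text
t 42.9 p [ 0.5982 -0.077   0.0077] F [0.2147 0.2182 0.2616] g 76.17905936571559 q [ 0.0555  0.4095  0.0332  1.7916 -0.0149  0.9367 -0.6264]
L turn [ 0.22 -0.08 -0.22] shift [ 1.4 -3.3  5.7] |rows>= 0.1 target [ 0.5967 -0.0738  0.002 ]
```

Request:
step_arm --pt "0.1 0 -0.1 1.4 -2.5 2 76" --pt "0.1 0 -0.1 1.4 -2.5 4 76" --pt "0.1 0 -0.1 1.4 -2.5 5.5 76" --pt "0.1 0 -0.1 1.4 -2.5 5.5 76" --pt "0.1 0 -0.1 1.4 -2.5 5.5 68" --pt "0.1 0 -0.1 1.4 -2.5 5.5 56" --pt "0.1 0 -0.1 1.4 -2.5 5.5 56" --pt "0.1 0 -0.1 1.4 -2.5 5.5 56" --newtons 25

```text
time: 43.9
position: [0.5977, -0.0744, 0.003]
tool_rot: [2.86, 1.296, 0.005]
ft_force: [-0.2, 0.3, 0.4]
grip_width: 0.681
```

Run:
```python
from ov import *
st()
plan([.5967,-.0738,.002],Rz(48.9)@DOWN,"L")
```

```text
t 43.9 p [ 0.5977 -0.0744  0.003 ] F [-0.1966  0.2877  0.3723] g 59.27338324732037 q [ 0.0534  0.4144  0.0315  1.7959 -0.0156  0.928  -0.628 ]
L turn [ 0.17 -0.11 -0.13] shift [-0.2 -1.1  1. ] |rows>= 0.0 target [ 0.5967 -0.0738  0.002 ]
```

Run:
```python
from ov import *
plan([.4952,-.2500,.115],Rz(-11.6)@DOWN,"form L")
```

```text
form L turn [ 0.09 -0.19 60.37] shift [-199.4   39.  -112.2] |rows>= 5.6 target [ 0.4952 -0.25    0.115 ]
```

Request:
step_arm --pt "0 0 0 0 0 -8 56" --pt "0 0 0 0 0 -30 56" --pt "0 0 0 0 0 -65 56" --pt "0 0 0 0 0 -100 56" --pt "0 0 0 0 0 -125 56" --pt "0 0 0 0 0 -135 56" --pt "0 0 0 0 0 -135 56" --pt "0 0 0 0 0 -135 56"

```text
time: 44.9
position: [0.5963, -0.0742, 0.1365]
tool_rot: [2.861, 1.297, 0.001]
ft_force: [-0.6, 0.8, -0.6]
grip_width: 0.679
```

Run:
```python
from ov import *
st()
plan([.4952,-.2500,.115],Rz(-11.6)@DOWN,"form L")
a=optics.get_image("side")
s=ctrl.get_state();R=Rn.from_rotvec(s['tool_rot']).as_matrix();p=s['position']
pp=piece_pts(p+R@np.array([0,0,.003]),R@np.diag([1,-1,-1]),.064,.060,.015,.006)
draw("side",a,(270,140),(80,80),8,[(tips(),(0,255,0)),(pp,(255,255,0))],"s26.png")
```

```text
t 44.9 p [ 0.5963 -0.0742  0.1365] F [-0.5708  0.7978 -0.644 ] g 59.03451965634694 q [ 0.0487  0.2705  0.0363  1.6906 -0.0103  1.1795 -0.632 ]
form L turn [ 0.04 -0.06 60.37] shift [-198.8   39.8   21.5] |rows>= 5.6 target [ 0.4952 -0.25    0.115 ]
```

View pics/s26.png

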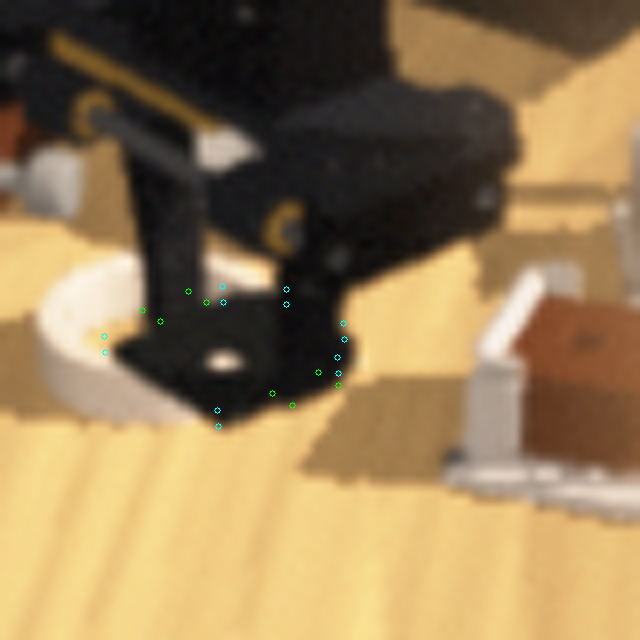

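Request:
step_arm --pt "0 0 7 -15 3 0 56" --pt "0 0 16 -42 8 0 56" --pt "0 0 25 -75 14 0 56" --pt "0 0 34 -110 21 2 56" --pt "0 0 43 -145 29 6 56" --pt "0 0 52 -178 35 12 56" --pt "0 0 60.4 -198.8 39.8 20 56" --pt "0 0 60.4 -198.8 39.8 20 56"

```text
time: 45.95
position: [0.4941, -0.2515, 0.1162]
tool_rot: [3.125, -0.322, 0.0]
ft_force: [0.6, 0.9, -0.1]
grip_width: 0.682
```

Run:
```python
from ov import *
st()
plan([.4954,-.2503,.085],Rz(-11.6)@DOWN,"form L")
```

```text
t 45.95 p [ 0.4941 -0.2515  0.1162] F [ 0.5789  0.9494 -0.0758] g 59.318753487761704 q [ 0.1819  0.1974  0.269   1.8324 -0.058   1.119  -1.3047]
form L turn [ 0.   -0.02 -0.16] shift [ 1.  -1.4 31.2] |rows>= 0.5 target [ 0.4954 -0.2503  0.085 ]
```

Request:
step_arm --pt "0 0 -0.1 0.5 -0.6 5 56" --pt "0 0 -0.2 0.8 -1.2 14 56" --pt "0 0 -0.2 0.8 -1.2 24 56" --pt "0 0 -0.2 0.8 -1.2 34 56" --pt "0 0 -0.2 0.8 -1.2 38 56" --pt "0 0 -0.2 0.8 -1.2 38 56" --pt "0 0 -0.2 0.8 -1.2 38 56" --pt "0 0 -0.2 0.8 -1.2 38 56"

```text
time: 46.95
position: [0.4976, -0.2492, 0.0801]
tool_rot: [3.126, -0.313, 0.007]
ft_force: [-0.4, -0.4, -0.1]
grip_width: 0.679
```

Run:
```python
from ov import *
st()
plan([.4952,-.2500,.050],Rz(-11.6)@DOWN,"form L")
a=optics.get_image("side")
s=ctrl.get_state();R=Rn.from_rotvec(s['tool_rot']).as_matrix();p=s['position']
pp=piece_pts(p+R@np.array([0,0,.003]),R@np.diag([1,-1,-1]),.064,.060,.015,.006)
draw("side",a,(315,135),(70,70),9,[(tips(),(0,255,0)),(pp,(255,255,0))],"s27.png")
```

```text
t 46.95 p [ 0.4976 -0.2492  0.0801] F [-0.3612 -0.4406 -0.0925] g 59.0356700056696 q [ 0.1845  0.2377  0.2628  1.8645 -0.0721  1.0444 -1.2941]
form L turn [-0.01 -0.24  0.17] shift [-2.3  1.2 30.1] |rows>= 0.5 target [ 0.4952 -0.25    0.05  ]
```

View pics/s27.png

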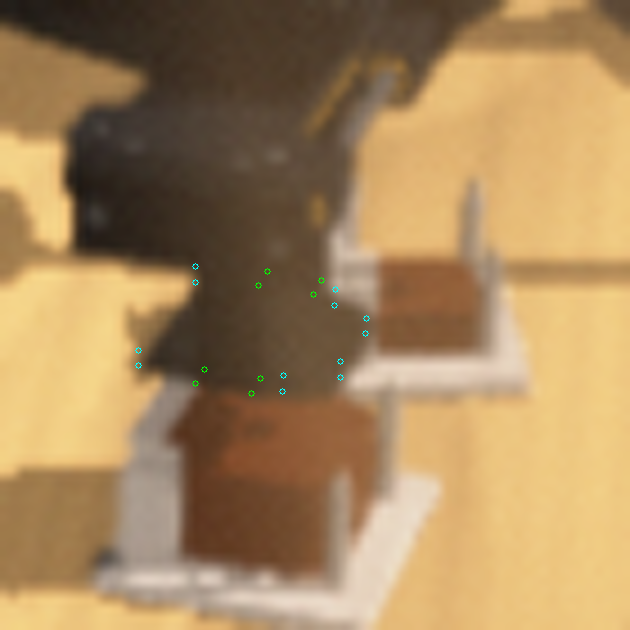

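Request:
step_arm --pt "0 -0.1 0.1 -1 0.6 0 56" --pt "0 -0.2 0.2 -2.2 1 2 56" --pt "0 -0.2 0.2 -2.2 1 6 56" --pt "0 -0.2 0.2 -2.2 1 11 56" --pt "0 -0.2 0.2 -2.2 1 17 56" --pt "0 -0.2 0.2 -2.2 1 23 56" --pt "0 -0.2 0.2 -2.2 1 28 56" --pt "0 -0.2 0.2 -2.2 1 29 56"

```text
time: 48.0
position: [0.4948, -0.2495, 0.0502]
tool_rot: [-3.125, 0.318, 0.001]
ft_force: [0.3, 0.1, -0.5]
grip_width: 0.677
```

Request:
step_arm --pt "0 0 0 0 0 0.6 56" --pt "0 0 0 0 0 1.2 56" --pt "0 0 0 0 0 1.8 56" --pt "0 0 0 0 0 2.4 56" --pt "0 0 0 0 0 3 56" --pt "0 0 0 0 0 3 56" --pt "0 0 0 0 0 3 56" --pt "0 0 0 0 0 3 56"

```text
time: 49.0
position: [0.4951, -0.2496, 0.0477]
tool_rot: [-3.125, 0.318, 0.0]
ft_force: [0.3, 0.0, -0.1]
grip_width: 0.681
```

Request:
step_arm --pt "0 0 0 0 0 0.5 56" --pt "0 0 0 0 0 1 56" --pt "0 0 0 0 0 1.5 56" --pt "0 0 0 0 0 1.5 56" --pt "0 0 0 0 0 1.5 56" --pt "0 0 0 0 0 1.5 56" --pt "0 0 0 0 0 1.5 56" --pt "0 0 0 0 0 1.5 56"

```text
time: 50.0
position: [0.4952, -0.2497, 0.047]
tool_rot: [-3.125, 0.318, -0.0]
ft_force: [-2.4, 0.5, 5.5]
grip_width: 0.68
```

Contact (Fz 5.5 N at z 0.047, as expected). Release and rise.

Request:
step_arm --pt "0 0 0 0 0 -0.3 60" --pt "0 0 0 0 0 -0.3 63" --pt "0 0 0 0 0 -0.3 68" --pt "0 0 0 0 0 -0.3 72" --pt "0 0 0 0 0 -5 72" --pt "0 0 0 0 0 -40 72" --pt "0 0 0 0 0 -90 72" --pt "0 0 0 0 0 -135 72"

```text
time: 51.0
position: [0.4951, -0.2498, 0.1832]
tool_rot: [3.125, -0.318, 0.001]
ft_force: [0.8, 0.2, -1.2]
grip_width: 0.824
```

Run:
```python
from ov import *
import tops
st()
b=optics.get_image("top");a=optics.get_image("side")
for thr in(60,75,90): tops.find("top",b,(325,228,352,254),thr)
plan([.4523,-.0294,.07],Rz(20.3)@DOWN,"S")
crop("side",310,135,390,205,8,"s28.png",a)
```

```text
t 51.0 p [ 0.4951 -0.2498  0.1832] F [ 0.839   0.1827 -1.1702] g 71.69591902018709 q [ 0.1715  0.14    0.272   1.7558 -0.0397  1.2504 -1.3204]
top rect [453.9 -29.5] [47. 44.] area 1863 centroid [454.3 -29.1] cornerdist [4.7 5.3 2.3 1.9] yaw 21.9
top rect [453.9 -29.2] [48.6 45.5] area 2010 centroid [454.5 -29.1] cornerdist [5.1 5.3 2.5 2.4] yaw 21.1
top rect [454.3 -29.4] [50.2 47.1] area 2148 centroid [454.7 -29.1] cornerdist [5.2 5.6 3.2 2.5] yaw 22.1
S turn [  0.24  -0.58 -31.94] shift [ -91.1 -208.2  116.2] |rows>= 4.1 target [ 0.4523 -0.0294  0.07  ]
```

View pics/s28.png

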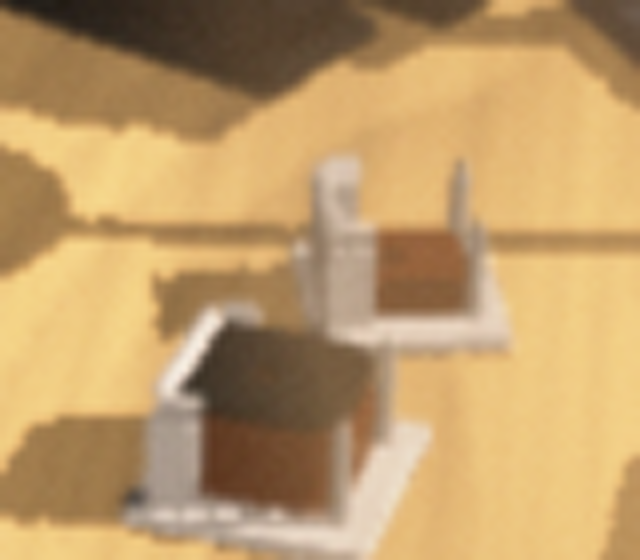

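Request:
step_arm --pt "0 0 -3 -9 -22 5 66" --pt "0 0 -8 -25 -60 12 66" --pt "0 -0.1 -14 -45 -105 25 66" --pt "0.1 -0.2 -20 -65 -150 45 66" --pt "0.2 -0.4 -26 -80 -185 70 66" --pt "0.2 -0.5 -31 -90 -207 95 66" --pt "0.2 -0.6 -32.5 -91 -208 113 66" --pt "0.2 -0.6 -32.5 -91 -208 113 66"

```text
time: 52.1
position: [0.4463, -0.0273, 0.0669]
tool_rot: [-3.084, -0.569, 0.021]
ft_force: [0.6, 0.1, 0.3]
grip_width: 0.761
```

Run:
```python
from ov import *
st()
plan([.4525,-.0297,.003],Rz(21)@DOWN,"S")
a=optics.get_image("side");b=optics.get_image("top")
pp=piece_pts(np.array([.4525,-.0297,0]),Rz(21),.052,.048,.012,.006)
t=tips();t[:,2]=.004
draw("side",a,(310,180),(80,75),8,[(t,(0,255,0)),(pp,(255,255,0))],"s29.png")
crop("top",330,195,430,260,7,"t29.png",b)
```

```text
t 52.1 p [ 0.4463 -0.0273  0.0669] F [0.6235 0.1466 0.268 ] g 66.18514983512323 q [-0.0463  0.0464  0.0512  2.1046 -0.006   1.0046 -1.1979]
S turn [-0.43  0.69 -0.1 ] shift [ 5.7  4.9 63.8] |rows>= 1.0 target [ 0.4525 -0.0297  0.003 ]
```

View pics/s29.png

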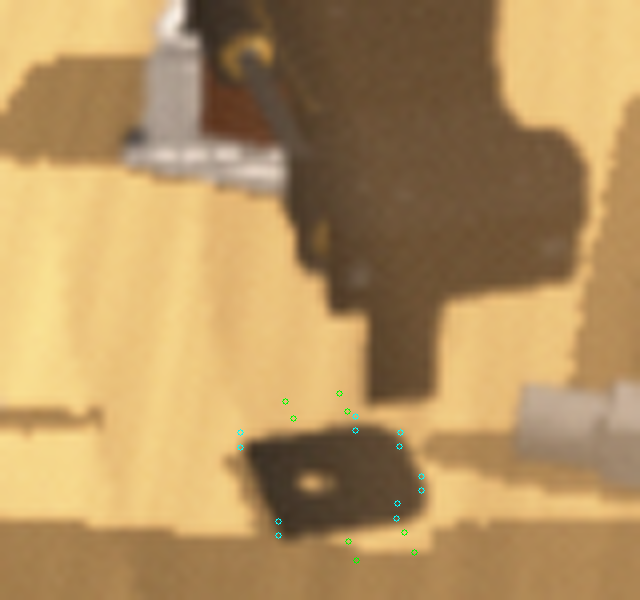

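View pics/t29.png

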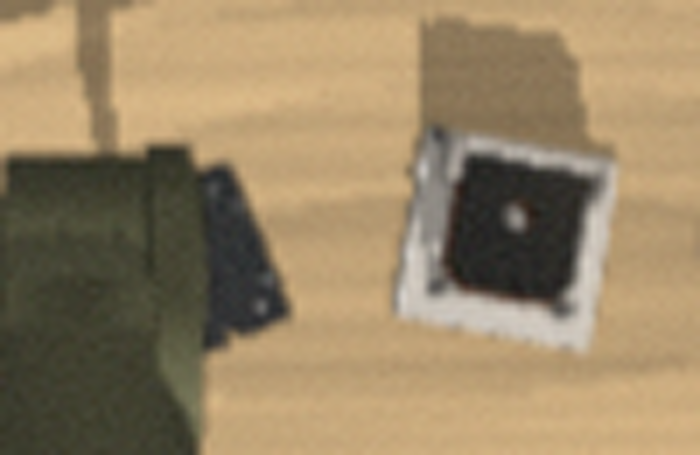

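Request:
step_arm --pt "-0.2 0.3 0 2 1.5 3 66" --pt "-0.3 0.5 0 4 3.2 12 66" --pt "-0.3 0.5 0 4 3.2 22 66" --pt "-0.3 0.5 0 4 3.2 32 66" --pt "-0.3 0.5 0 4 3.2 42 66" --pt "-0.3 0.5 0 4 3.2 51 66" --pt "-0.3 0.5 0 4 3.2 56 66" --pt "-0.3 0.5 0 4 3.2 56 66"

```text
time: 53.2
position: [0.4519, -0.0289, 0.0118]
tool_rot: [-3.088, -0.569, 0.002]
ft_force: [-0.5, -0.4, 0.5]
grip_width: 0.754
```

Run:
```python
from ov import *
st()
plan([.4525,-.0297,.003],Rz(21)@DOWN,"S")
```

```text
t 53.2 p [ 0.4519 -0.0289  0.0118] F [-0.5326 -0.4229  0.5319] g 65.63266697468475 q [-0.0438  0.1316  0.0524  2.1452 -0.0104  0.8663 -1.1915]
S turn [-0.08  0.05 -0.12] shift [0.3 0.9 8.8] |rows>= 0.1 target [ 0.4525 -0.0297  0.003 ]
```

Request:
step_arm --pt "0 0 -0.1 0.3 0.9 3 66" --pt "0 0 -0.1 0.3 0.9 6 66" --pt "0 0 -0.1 0.3 0.9 8.8 66" --pt "0 0 -0.1 0.3 0.9 8.8 66" --pt "0 0 -0.1 0.3 0.9 8.8 55" --pt "0 0 -0.1 0.3 0.9 8.8 44" --pt "0 0 -0.1 0.3 0.9 8.8 44" --pt "0 0 -0.1 0.3 0.9 8.8 44" --newtons 25

```text
time: 54.2
position: [0.4529, -0.0297, 0.0035]
tool_rot: [-3.088, -0.572, 0.0]
ft_force: [-1.1, -2.0, 0.2]
grip_width: 0.537
```

Request:
step_arm --pt "0 0 0 0 0 -8 44" --pt "0 0 0 0 0 -30 44" --pt "0 0 0 0 0 -65 44" --pt "0 0 0 0 0 -100 44" --pt "0 0 0 0 0 -125 44" --pt "0 0 0 0 0 -135 44" --pt "0 0 0 0 0 -135 44" --pt "0 0 0 0 0 -135 44"

```text
time: 55.2
position: [0.452, -0.0298, 0.1372]
tool_rot: [-3.088, -0.572, 0.004]
ft_force: [-0.1, 0.0, -0.2]
grip_width: 0.542
```

Run:
```python
from ov import *
st()
plan([.4595,-.3921,.12],Rz(10.5)@DOWN,"form S")
a=optics.get_image("side")
s=ctrl.get_state();R=Rn.from_rotvec(s['tool_rot']).as_matrix();p=s['position']
pp=piece_pts(p+R@np.array([0,0,.003]),R@np.diag([1,-1,-1]),.052,.048,.012,.006)
draw("side",a,(310,140),(80,80),8,[(tips(),(0,255,0)),(pp,(255,255,0))],"s30.png")
```

```text
t 55.2 p [ 0.452  -0.0298  0.1372] F [-0.0837  0.0175 -0.2128] g 47.16403235278609 q [-0.0456 -0.0329  0.0528  2.0276  0.0008  1.1494 -1.1979]
form S turn [-0.1   0.13 10.48] shift [-122.6  341.    16.8] |rows>= 5.8 target [ 0.4595 -0.3921  0.12  ]
```

View pics/s30.png

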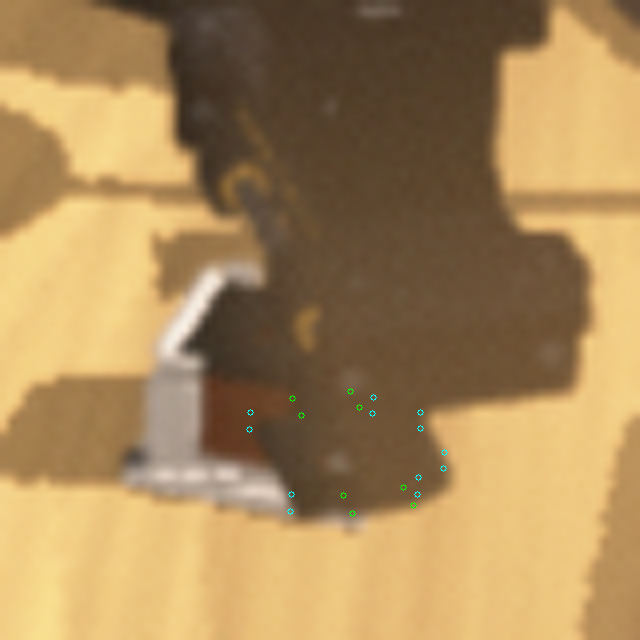

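Request:
step_arm --pt "0 0 1 -12 33 -3 44" --pt "0 0 2.5 -30 83 -5 44" --pt "0 0 4.2 -50 139 -5 44" --pt "0 0 6 -70 195 -5 44" --pt "0 0 7.7 -90 250 -2 44" --pt "0 0 9.2 -108 300 5 44" --pt "0 0 10.5 -122 339 14 44" --pt "0 0 10.5 -122 339 14 44"

```text
time: 56.25
position: [0.4574, -0.3934, 0.1216]
tool_rot: [-3.128, -0.277, 0.008]
ft_force: [-0.0, 1.1, 0.1]
grip_width: 0.537
```

Request:
step_arm --pt "0 0 0 0 0 0 44" --pt "0 0 0 0 0 5 44" --pt "0 0 0 0 0 15 44" --pt "0 0 0 0 0 27 44" --pt "0 0 0 0 0 37 44" --pt "0 0 0 0 0 44 44" --pt "0 0 0 0 0 44 44" --pt "0 0 0 0 0 44 44"

```text
time: 57.25
position: [0.4604, -0.3902, 0.0803]
tool_rot: [-3.128, -0.287, 0.0]
ft_force: [0.2, -0.1, -0.3]
grip_width: 0.542
```

```bash
sed -i 's/.012,.016)/.012,.006)/; s/,.002\]))/,.003]))/; s/s21/s31/; s/-.3933,.078/-.3921,.030/' hov.py; python3 hov.py
```

```text
t 57.25 p [ 0.4604 -0.3902  0.0803] F [ 0.2483 -0.1026 -0.3246] g 47.15871733166473 q [ 0.3465  0.3422  0.3752  1.7472 -0.1404  1.0791 -0.6196]
form S turn [-0.04  0.   -0.03] shift [-1.2  1.7 50.3] |rows>= 0.8 target [ 0.4595 -0.3921  0.03  ]
[[379.6601 542.5575]
 [387.2321 418.0635]
 [360.3727 468.1554]
 [367.3953 345.9715]]
[[224.2582 352.5079]
 [209.7036 284.7472]
 [331.7494 281.8396]
 [373.0132 297.5154]
 [382.5558 331.3161]
 [349.7921 349.4856]
 [224.8979 335.6297]
 [210.2925 268.1865]
 [332.6145 265.2798]
 [373.9784 280.8773]
 [383.5568 314.5192]
 [350.7241 332.6081]]
```

View pics/s31.png

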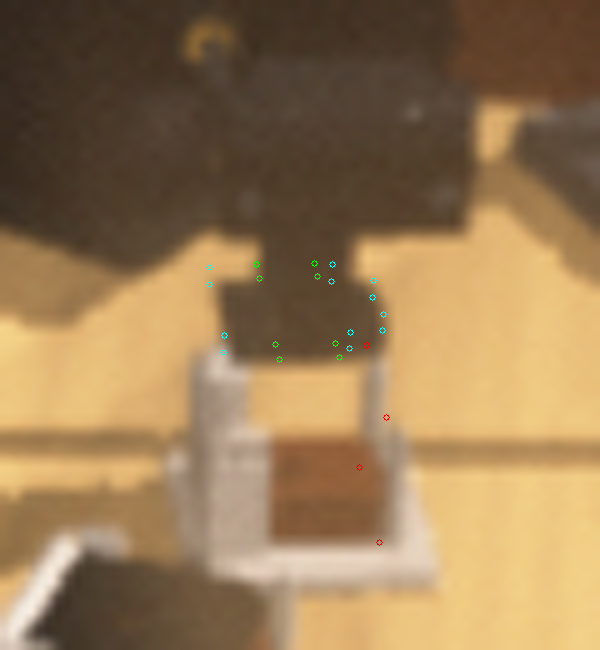

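Request:
step_arm --pt "0 0 0 -0.6 0.8 2 44" --pt "0 0 0 -1.1 1.5 7 44" --pt "0 0 0 -1.1 1.5 15 44" --pt "0 0 0 -1.1 1.5 23 44" --pt "0 0 0 -1.1 1.5 31 44" --pt "0 0 0 -1.1 1.5 39 44" --pt "0 0 0 -1.1 1.5 46 44" --pt "0 0 0 -1.1 1.5 49.5 44"

```text
time: 58.3
position: [0.4592, -0.3912, 0.0298]
tool_rot: [-3.127, -0.287, 0.002]
ft_force: [0.6, -0.5, -0.8]
grip_width: 0.542
```

Request:
step_arm --pt "0 0 0 0 0 0.6 44" --pt "0 0 0 0 0 1.2 44" --pt "0 0 0 0 0 1.8 44" --pt "0 0 0 0 0 2.4 44" --pt "0 0 0 0 0 3 44" --pt "0 0 0 0 0 3.5 44" --pt "0 0 0 0 0 3.5 44" --pt "0 0 0 0 0 3.5 44"

```text
time: 59.3
position: [0.4594, -0.3916, 0.0275]
tool_rot: [-3.127, -0.287, 0.0]
ft_force: [-1.8, 1.7, 5.0]
grip_width: 0.542
```

Contact at the expected height. Release and withdraw.

Request:
step_arm --pt "0 0 0 0 0 -0.3 48" --pt "0 0 0 0 0 -0.3 52" --pt "0 0 0 0 0 -0.3 58" --pt "0 0 0 0 0 -0.3 60" --pt "0 0 0 0 0 -5 60" --pt "0 0 0 0 0 -50 60" --pt "0 0 0 0 0 -110 60" --pt "0 0 0 0 0 -170 60"

```text
time: 60.3
position: [0.4592, -0.3917, 0.199]
tool_rot: [-3.128, -0.286, 0.001]
ft_force: [1.6, -0.9, 0.5]
grip_width: 0.694
```

Request:
step_arm --pt "0 0 0 10 15 -10 60" --pt "0 0 0 20 50 -30 60" --pt "0 0 0 20 90 -40 60" --pt "0 0 0 20 130 -40 60" --pt "0 0 0 20 160 -40 60" --pt "0 0 0 20 180 -40 60" --pt "0 0 0 20 180 -40 60" --pt "0 0 0 20 180 -40 60"

```text
time: 61.3
position: [0.5121, -0.5644, 0.2368]
tool_rot: [-3.127, -0.287, 0.0]
ft_force: [0.3, 0.2, 0.0]
grip_width: 0.687
```

Run:
```python
from ov import *
st()
a=optics.get_image("side");b=optics.get_image("top")
crop("side",315,140,390,205,10,"s32.png",a)
crop("top",380,200,465,260,9,"t32.png",b)
crop("top",100,80,560,360,1.7,"t33.png",b)
```

```text
t 61.3 p [ 0.5121 -0.5644  0.2368] F [0.2561 0.2074 0.0053] g 59.7359235268301 q [ 0.5496  0.5891  0.4266  1.0951 -0.2333  1.5035 -0.4603]
```

View pics/s32.png

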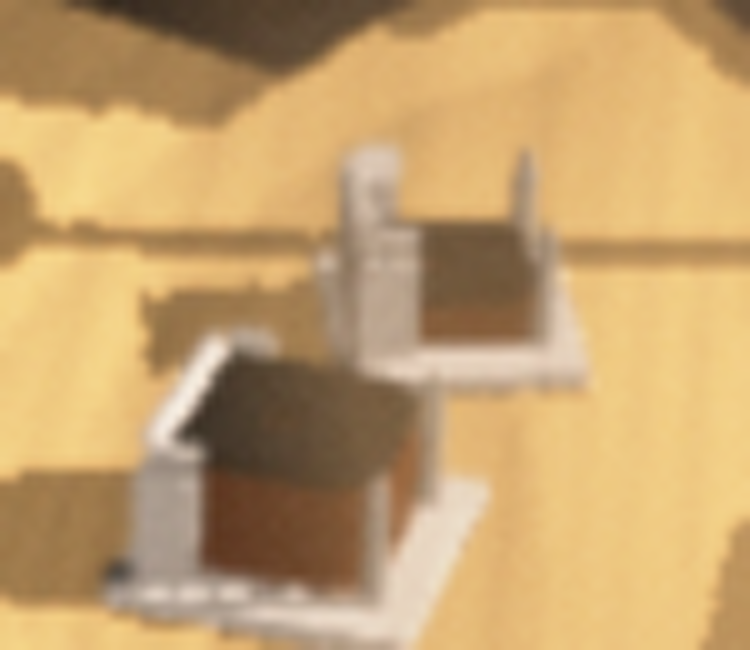

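View pics/t32.png

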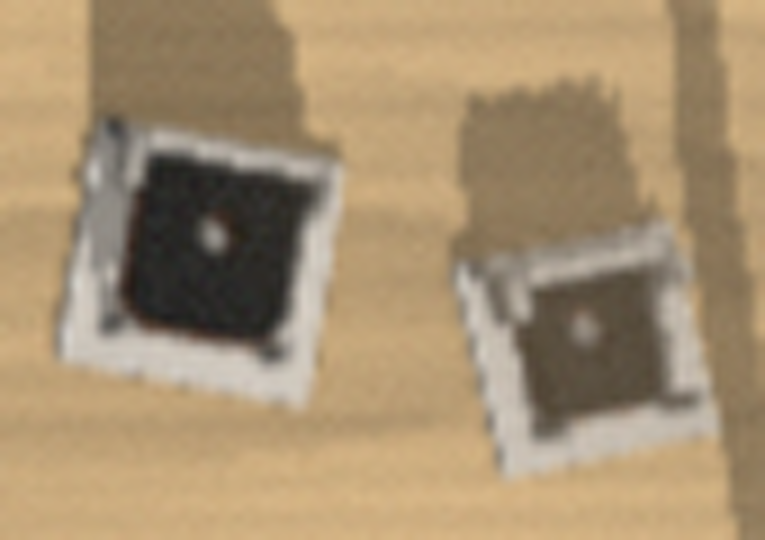

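View pics/t33.png

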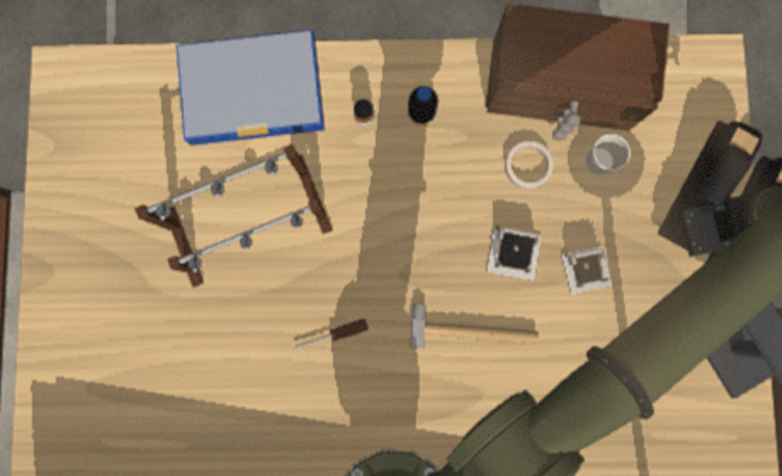

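Run:
```python
from h import *
print(ctrl.close_job()); st()
```

```text
the job is handed in; nothing more can be done
None
the job is handed in; nothing more can be done
```

Both heels are made up in their forms and I handed the job in at about 61 s of the 210 s allowed; no verdict was reported.

- **Large form:** the block went in first, then both large lifts, then the large rubber top piece.
- **Small form:** the block went in, then the small rubber top piece. Neither small lift was at the start.
- **Knocked piece:** the small top piece was moved a few centimetres during the run. I measured it again before picking it up.

**Last checks:**
- Both camera views show the stacks flat and square between the stop and the pins, with the straight edges to the stop.
- The second large lift and both top pieces touched down at about 5 N, with the fingertips at 0.035, 0.047 and 0.0275 m. Those heights match the stacks beneath them to about 1 mm. The blocks and the first lift were released about a millimetre or less above their seats without a contact reading, and look seated in the pictures.
- The pegs are all empty, the other bench items look unmoved, and the arm is clear and reads no force.

**Checks that disagreed:**
- The side camera read about 1 to 1.5 pixels off against the known fingertip positions, and heights measured from the two views came out 3 to 5 mm low. I allowed for this by comparing each piece with the fingers and pins in the same picture.
- Joint 2 read as low as -0.3015 at the ends of several moves on the way to the pegs, against its -0.3 limit. It ran onto that limit; I cannot tell whether that counts as leaving its range.

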